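# Load the setting discs into the stage nest

### The job

Load the three plain steel setting discs into the aluminium nest, each lying flat, right at the bottom of the round pocket of its own size. The large disc stands on edge in the slotted stand: first lay it flat on the rubber pad and let go of it there, then take it again by its rim to load it. Let each disc go only when it is just over its pocket, do not drop it in from a height, and leave the other things on the bench where they are.

Things in the scene. Friction and masses are not known exactly. Their poses are not given: they have to be found in the camera images.
- nest: Fixed aluminium plate 80 x 210 x 20 mm (x, y, z), origin at the centre of its underside on the bench, z up. Three blind round pockets 8 mm deep in a row along its y axis, 70 mm apart; it may be turned on the bench.
- pocket_large (a point): Centre of the mouth of the largest pocket (49 mm diameter, 8 mm deep), on the nest's top face 20 mm above the bench, at y = -70 mm of the nest; the nest's axes.
- pocket_medium (a point): Centre of the mouth of the middle pocket (41 mm diameter, 8 mm deep), on the nest's top face, at the nest's centre.
- pocket_small (a point): Centre of the mouth of the smallest pocket (33 mm diameter, 8 mm deep), on the nest's top face, at y = +70 mm of the nest.
- disc_large: Solid steel disc with a small dark centre mark, 46 mm diameter, 12 mm thick, about 0.16 kg. Origin at its centre, its x axis is the disc's axis (either face may end up on top). Starts standing on edge in the stand, its centre 31 mm above the bench.
- disc_medium: Solid steel disc with a small dark centre mark, 38 mm diameter, 12 mm thick, about 0.11 kg, lying flat on the bench. Origin at its centre, z axis is the disc's axis.
- disc_small: Solid steel disc with a small dark centre mark, 30 mm diameter, 12 mm thick, about 0.07 kg, lying flat on the bench. Origin at its centre, z axis is the disc's axis.
- stand: Fixed white plastic stand 60 x 70 mm (x, y), 22 mm high, origin at the centre of its underside. A 14 mm wide slot along its y axis holds the large disc on edge (disc axis along the stand's x); slot floor 8 mm above the bench, small stops keep the disc from rolling; the disc shows above 22 mm, up to 54 mm.
- pad: Fixed flat blue-grey rubber pad 110 x 150 x 4 mm (x, y, z), origin at the centre of its underside, on the bench between the robot and the nest.
- ring_gauge: Bystander: steel ring, 52 mm outside, 28 mm hole, 18 mm high. Origin at the centre of its underside.
- vee_block: Bystander: dark steel V-block 50 x 40 x 35 mm. Origin at the centre of its underside.
- loupe: Bystander: grey waisted eye loupe 40 mm diameter, 36 mm high. Origin at the centre of its underside.
- lens_brush: Bystander: brush about 150 mm long lying at the far side. Origin under its middle.
- caliper: Bystander: digital caliper 200 mm long lying on the right. Origin under its middle.
Not all that is in view belongs to the job. Leave any red look-alike of the disc_medium alone.

How it is judged:
On the way:
1. the large disc lies flat on the rubber pad and has been let go (angle between the x axis of disc_large and the z axis of pad, either way round below 0.1 rad and contact force between disc_large and pad above 0.3 N and contact force between the fingers and disc_large below 0.05 N and linear speed of disc_large below 0.03 m/s), for 0.2 s.
At the end, for the whole second after the job is handed in: Each of the three discs lies in the pocket of its own size: centre within 4 mm of the pocket's axis, flat to within 4 degrees, at the bottom (disc centre no more than 1 mm above the nest's top face; 2 mm below it when home), at rest and let go (horizontal distance between disc_large and pocket_large below 0.004 m and z of disc_large in the frame of pocket_large below 0.001 m and angle between the x axis of disc_large and the z axis of nest, either way round below 0.07 rad and linear speed of each of disc_large, disc_medium, disc_small below 0.02 m/s and contact force between the fingers and disc_large below 0.05 N and horizontal distance between disc_medium and pocket_medium below 0.004 m and z of disc_medium in the frame of pocket_medium below 0.001 m and angle between the z axis of each of disc_medium, disc_small and the z axis of nest, either way round below 0.07 rad and contact force between the fingers and disc_medium below 0.05 N and horizontal distance between disc_small and pocket_small below 0.004 m and z of disc_small in the frame of pocket_small below 0.001 m and contact force between the fingers and disc_small below 0.05 N); the robot touches nothing.
It fails at once if a disc is dropped into the nest from a height (falling free faster than 0.6 m/s, about 18 mm of fall, over the nest) ((horizontal distance between disc_large and pocket_large below 0.03 m and linear speed of disc_large above 0.6 m/s and contact force between the fingers and disc_large below 0.05 N) or (horizontal distance between disc_medium and pocket_medium below 0.03 m and linear speed of disc_medium above 0.6 m/s and contact force between the fingers and disc_medium below 0.05 N) or (horizontal distance between disc_small and pocket_small below 0.03 m and linear speed of disc_small above 0.6 m/s and contact force between the fingers and disc_small below 0.05 N)).
It fails at once if another thing on the bench is shifted by more than 30 mm (distance of any of ring_gauge, vee_block, loupe, lens_brush, caliper from where it was at the start of the episode above 0.03 m).
It also fails if it takes over 72 s, if anything falls off the work surface, if the arm or the gripper's body presses on something with over 40 N, if the wrist force passes 120 N, or if a joint passes its speed limit or range.

### The arm

A 6-joint arm with a two-finger parallel gripper is mounted at the origin on the work surface. World frame = base frame: x ahead of the robot, y to its left, z up, the work surface at z = 0. Lengths are in m, angles in rad, forces in N, time in s.
With the tool pointing down it reaches from about 0.375 to 0.9 m from the base axis. Payload 3.1 kg.
Tool frame: the origin (TCP) lies at the very end of the fingers, on their centre line; the grasp point (between the pads) lies 19 mm behind it; z points along the fingers, y is the direction in which the jaws open and shut (so a half turn about z gives the same grasp; the last joint's range is limited). The gripper opens to 87 mm and grips with 3 to 60 N. Pads are 19 mm wide; open, the fingers measure 117 mm over their backs; the gripper's body (75 mm by 190 mm) begins 51 mm behind the grasp point.
Start: joints at [1.056, 0.527, 1.433, -0, 1.181, -0.178], TCP at [0.207, 0.59, 0.223] pointing down, gripper open.
Joint ranges: [-3.08, 3.08], [-0.75, 2.2], [0.22, 2.44], [-1.43, 4.57], [0, 2.65], [-2.85, 2.85]. Speed limits (rad/s): [2.79, 2.79, 3.14, 3.14, 3.14, 3.14].

### API

Orientations are given as a unit quaternion [x, y, z, w].
In Python, from rig import robot gives the robot as it stands. The module is installed in compiled form; this text tells all that it offers.
- The arm moves only by the tool send_rows, never from a script. Its argument "deltas" is a list of rows, each an object of numbers: "tx", "ty", "tz": the shift along the tool's x, y, z in cm; "rx", "ry", "rz": the turn, a rotation vector about the tool's x, y, z in rad. A call has 1 to 5 rows; each row is the pose to reach, as a shift and turn from the pose commanded when the call began, along the tool's axes at that moment; what a row does not reach only later rows make up. A row lasts 1/12 s, in which the tool goes at most 41.7 mm and 7.16 degrees, less where a joint would pass 70% of its speed; a pose out of reach is approached as far as the arm can. A call with a gripper value outside its range is refused whole. "claw" is the finger opening in cm, from 0 to 8.7, set as the call begins (left out, the last holds). The fingers move at their own pace and stop on an object; "squeeze" is the grip in N (left out, the last holds). Time passes only in rows, so rows that repeat a pose let the fingers close. It gives the time, the measured TCP pose, the force and the opening at its end, in the units of the state.
- robot.get_obs(): the state, without advancing time (a new reading comes with each control period).
- robot.camera(name): name is "scene" or "top" or "wrist"; returns a dict with "color" (384x512x3 uint8, red, green, blue), "z_map" (384x512 float32, m along the optical axis (not along the pixel's ray), 0 where there is no reading), "intrinsics" (3x3 intrinsics, pixels), "R" (3x3) and "t" (3): a world point X has camera coordinates R X + t; the wrist camera has in their place "tool_from_camera" (4x4, takes a point from camera to tool coordinates, whose origin is the TCP and whose axes are the flange's). Camera axes: x right, y down, z forward; pixel columns grow to the right and rows downward; lengths in m; the calibration is good to about 2 mm. A picture is of the moment at which its call begins: read the wrist's pose just before it.
- robot.hand_in(): hands the job in, once; it reports no verdict.
Trained networks look in the newest picture that a camera, given by its name, has taken for a name from the list of things; names that differ only in an ending like _2 or _b are one class to them, and where a whole thing is asked for, a point or a joint stands for the part that bears it (a point fixed in the world has none). Each returns a list of dicts, best first, with "p" (0 to 1); they miss things now and then, are a little off and sometimes report something else, mostly with a low value. They report only what shows in the picture. A call takes as long as a camera call. They do not tell look-alikes from the thing itself.
- robot.outline_of(label, camera): "pixels" (384x512 bool, what is visible of it) and "xy" ([column, row] in pixels, amid what is visible of it).
- robot.tip_of(label, camera): "xy" ([column, row] in pixels: a listed point, or the origin of a listed thing).
The state is a dict: "time": time; "q": joint angles; "joint_velocities": joint speeds; "joint_torque": joint torques, N m; "position": TCP position; "tool_rot": TCP orientation; "ft_force": force on the tool from outside, world axes, zero at the start; "moment": the same for the moment, N m; "grip_width": finger opening in m.
Only numpy, scipy, OpenCV 4.12 (cv2) and the standard library are available. Lean on these libraries where they do the work, as an engineer would, in place of code of your own. Each camera call takes 0.05 s, during which the arm holds its last target.

## Working session

There is one attempt and no reset: what is moved stays moved. The work goes in short steps, Python scripts to look and compute and a tool call to move; the robot and the scene stay as the last step left them, time stands still between calls to the robot, and variables do not carry over. Pictures are saved under pics/ and viewed, and the job is handed in when it is done.

Besides the shell and the picture viewer there is one more tool, called after "Call:" as name(argument=value, ...), one argument or row to a line, values as JSON. send_rows: Moves the arm, as the interface text tells. Its arguments: {"type":"object","properties":{"deltas":{"type":"array","items":{"type":"object","properties":{"tx":{"type":"number"},"ty":{"type":"number"},"tz":{"type":"number"},"rx":{"type":"number"},"ry":{"type":"number"},"rz":{"type":"number"}}}},"claw":{"type":"number"},"squeeze":{"type":"number"}},"required":["deltas"]}

```bash
mkdir -p pics; ls; cat > h.py <<'E'
import numpy as np,cv2
from rig import robot
from scipy.spatial.transform import Rotation as Ro
def save(c,n,crop=None,s=1):
    im=c["color"][:,:,::-1]
    if crop: im=im[crop[1]:crop[3],crop[0]:crop[2]]
    if s!=1: im=cv2.resize(im,None,fx=s,fy=s,interpolation=cv2.INTER_CUBIC)
    cv2.imwrite("pics/"+n,im)
def xf(c,obs=None):
    if "R" in c: R=np.array(c["R"]);t=np.array(c["t"]); return R.T,-R.T@t
    T=np.array(c["tool_from_camera"]); Rt=Ro.from_quat(obs["tool_rot"]).as_matrix()
    return Rt@T[:3,:3], Rt@T[:3,3]+np.array(obs["position"])
def atz(c,uv,z,obs=None):
    A,o=xf(c,obs);K=np.array(c["intrinsics"])
    uv=np.atleast_2d(uv).astype(float)
    d=np.c_[uv,np.ones(len(uv))]@np.linalg.inv(K).T@A.T
    return o+d*((z-o[2])/d[:,2])[:,None]
def cloud(c,obs=None):
    A,o=xf(c,obs);K=np.array(c["intrinsics"]);z=c["z_map"]
    v,u=np.mgrid[:z.shape[0],:z.shape[1]]
    P=np.stack([u,v,np.ones_like(u)],-1)@np.linalg.inv(K).T*z[...,None]
    return P@A.T+o
E
python3 - <<'E'
from h import *
o=robot.get_obs();print(o)
for n in("scene","top"):
    c=robot.camera(n);save(c,n+"0.png",s=1.5);P=cloud(c)
    for l in["nest","pocket_large","pocket_medium","pocket_small","disc_large","disc_medium","disc_small","stand","pad","ring_gauge","vee_block","loupe","lens_brush","caliper"]:
        for r in robot.tip_of(l,n)[:3]:
            u,v=np.round(r["xy"]).astype(int); print(n,l,round(r["p"],2),[u,v],P[min(v,383),min(u,511)].round(3))
E
```

```text
pics
{'time': 0.0, 'q': array([ 1.05552948e+00,  5.28483021e-01,  1.43383606e+00,  7.85291644e-06,
        1.18141315e+00, -1.78476491e-01]), 'joint_velocities': array([ 2.24572319e-04,  1.75814421e-03,  1.15330487e-03, -3.23374155e-05,
       -6.06230338e-04,  1.33332195e-03]), 'joint_torque': array([ 1.11293843e-04, -4.40038133e+01, -1.76591724e+01,  6.31416868e-02,
        5.84713288e-02, -2.00482464e-04]), 'position': array([0.20614143, 0.58928149, 0.22158235]), 'tool_rot': array([ 1.67601819e-01,  9.85854191e-01, -1.00483926e-03, -3.67097578e-04]), 'ft_force': array([-0.57566371,  0.27560875,  0.65396166]), 'moment': array([-0.00845735, -0.04644455, -0.03267953]), 'grip_width': 0.08685943988672919}
scene nest 0.58 [np.int64(289), np.int64(246)] [ 0.643 -0.     0.012]
scene pocket_large 0.69 [np.int64(259), np.int64(242)] [ 0.637 -0.064  0.014]
scene pocket_large 0.18 [np.int64(320), np.int64(235)] [0.613 0.068 0.014]
scene pocket_medium 0.97 [np.int64(293), np.int64(237)] [0.62  0.009 0.013]
scene pocket_medium 0.47 [np.int64(228), np.int64(167)] [ 0.416 -0.15   0.02 ]
scene dis
[... 1447 characters left out ...]
isc_medium 0.47 [np.int64(287), np.int64(180)] [ 0.56  -0.163  0.011]
top disc_medium 0.22 [np.int64(373), np.int64(178)] [ 0.563 -0.42   0.009]
top disc_small 0.46 [np.int64(144), np.int64(162)] [0.622 0.263 0.01 ]
top stand 0.68 [np.int64(157), np.int64(221)] [0.441 0.212 0.044]
top pad 0.75 [np.int64(224), np.int64(221)] [0.442 0.025 0.006]
top ring_gauge 0.77 [np.int64(312), np.int64(157)] [ 0.633 -0.242 -0.001]
top vee_block 0.52 [np.int64(285), np.int64(240)] [ 0.383 -0.152  0.02 ]
top loupe 0.43 [np.int64(179), np.int64(253)] [0.35  0.149 0.037]
top lens_brush 0.63 [np.int64(228), np.int64(123)] [0.737 0.011 0.019]
top caliper 0.61 [np.int64(372), np.int64(175)] [ 0.571 -0.416  0.013]
```

View pics/scene0.png

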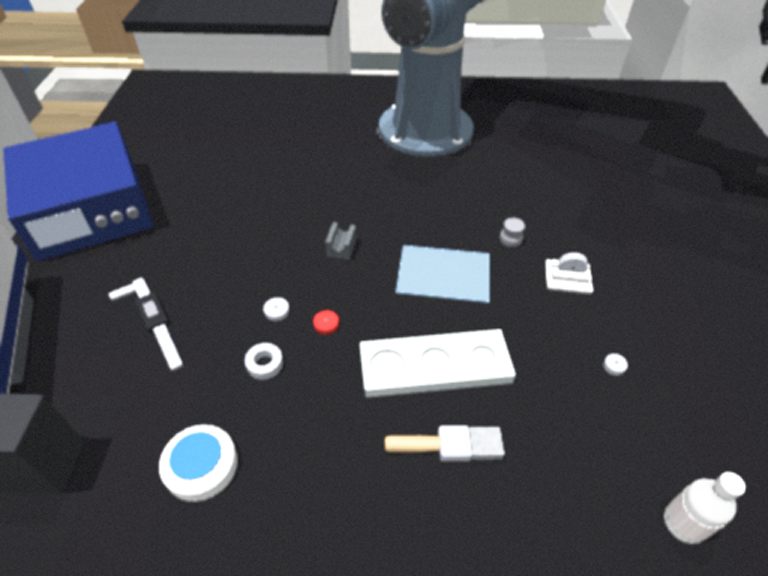

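View pics/top0.png

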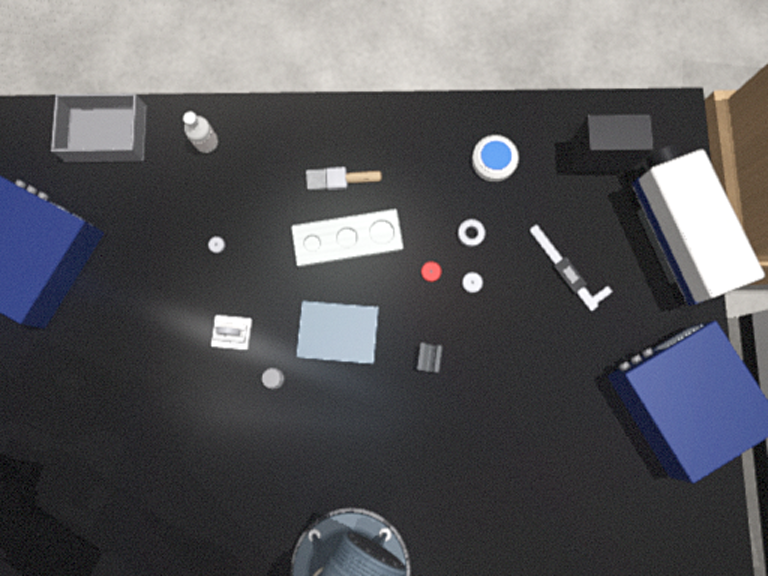

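The plain grey disc at scene (183,205), which is top (315,188), is the medium candidate. The one at scene (217,214), top (287,180), is the red look-alike, so I'll leave it alone. The small disc is at scene (410,243), top (144,162), and the large disc is in the stand at top (154,221). Next I'll enlarge the crop to confirm these and get coarse positions.

```bash
python3 - <<'E'
from h import *
c=robot.camera("scene");save(c,"s1.png",crop=(160,140,440,280),s=2.8)
d=robot.camera("top");save(d,"t1.png",crop=(130,130,340,260),s=3.8)
for cam,cc in(("scene",c),("top",d)):
    for l,z in[("nest",.02),("disc_large",.05),("disc_medium",.012),("disc_small",.012),("stand",.022),("pad",.004)]:
        for r in robot.outline_of(l,cam)[:2]:
            m=r["pixels"]; v,u=np.nonzero(m)
            if len(u)<5: continue
            P=atz(cc,np.c_[u,v],z)[:,:2]; (x,y),(w,h),a=cv2.minAreaRect((P*1000).astype(np.float32))
            print(cam,l,round(r["p"],2),np.round(r["xy"]),len(u),"rect",round(x),round(y),round(w),round(h),round(a),"mean",P.mean(0).round(3))
w=robot.camera("wrist");save(w,"w0.png");print(w["tool_from_camera"],w["intrinsics"])
E
```

```text
scene nest 0.77 [292. 243.] 3610 rect 635 3 95 214 8 mean [0.637 0.001]
scene disc_large 0.67 [384. 172.] 211 rect 458 222 46 42 83 mean [0.46  0.223]
scene disc_large 0.34 [290. 243.] 3568 rect 655 0 92 202 8 mean [ 0.657 -0.001]
scene disc_medium 0.62 [184. 205.] 140 rect 540 -244 35 30 9 mean [ 0.541 -0.244]
scene disc_medium 0.6 [215. 216.] 218 rect 566 -163 44 37 5 mean [ 0.566 -0.163]
scene disc_small 0.68 [411. 242.] 175 rect 624 260 33 34 2 mean [0.624 0.26 ]
scene stand 0.79 [378. 185.] 420 rect 460 221 67 66 84 mean [0.466 0.218]
scene pad 0.59 [298. 182.] 1892 rect 444 23 151 112 84 mean [0.446 0.024]
scene pad 0.56 [292. 243.] 3633 rect 624 4 99 217 8 mean [0.626 0.003]
top nest 0.56 [232. 161.] 1955 rect 625 4 87 210 8 mean [0.625 0.005]
top disc_large 0.54 [153. 221.] 43 rect 442 226 37 9 89 mean [0.441 0.225]
top disc_large 0.35 [225. 222.] 1878 rect 438 20 145 108 85 mean [0.437 0.02 ]
top disc_medium 0.57 [285. 180.] 126 rect 556 -161 38 34 43 mean [ 0.556 -0.162]
top disc_medium 0.5 [313. 190.] 119 rect 532 -242 33 34 44 mean [ 0.533 -0.242]
top stand 0.71 [158. 223.] 414 rect 443 226 70 62 84 mean [0.441 0.223]
top pad 0.84 [226. 220.] 1932 rect 441 23 153 112 85 mean [0.441 0.023]
top pad 0.44 [233. 161.] 1944 rect 630 5 87 215 9 mean [0.629 0.004]
[[-7.18102967e-04 -9.69393407e-01 -2.45511521e-01  6.57406731e-02]
 [ 9.99999733e-01 -7.30236578e-04 -4.16121010e-05 -5.64254191e-04]
 [-1.38942997e-04 -2.45511485e-01  9.69393672e-01 -1.62395837e-01]
 [ 0.00000000e+00  0.00000000e+00  0.00000000e+00  1.00000000e+00]] [[315.58279542   0.         253.61226392]
 [  0.         315.58279542 188.89240174]
 [  0.           0.           1.        ]]
```

View pics/s1.png

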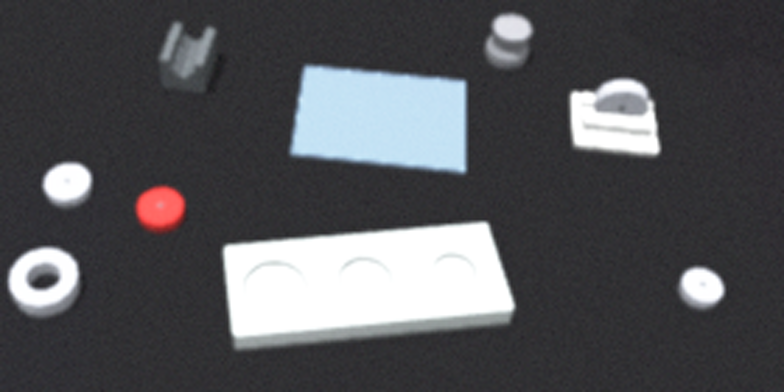

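View pics/t1.png

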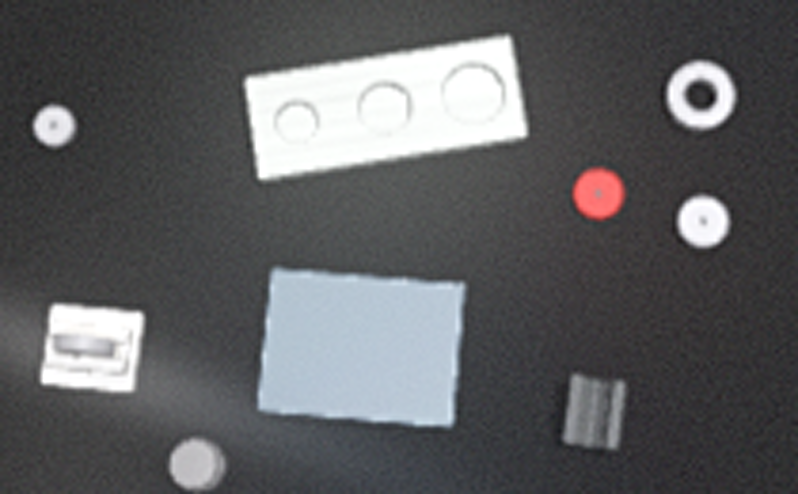

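View pics/w0.png

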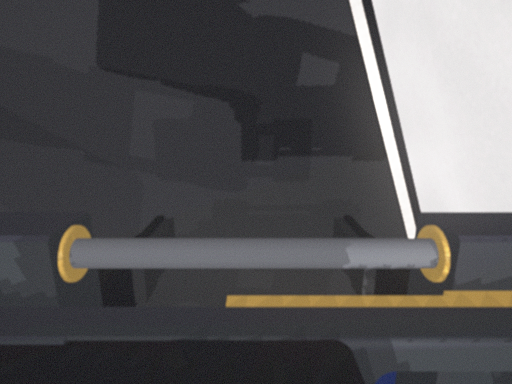

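The crop confirms the plain grey medium disc at s1 (67,183), with the red look-alike separate at (160,208). Next is the move helper. I'll do the small disc first.

```bash
cat >> h.py <<'E'
def target(ax_deg,tilt_deg=0):
    """tool down, tool x at angle ax; then tilt about tool y"""
    a=np.radians(ax_deg);x=np.array([np.cos(a),np.sin(a),0]);z=np.array([0,0,-1.]);y=np.cross(z,x)
    return Ro.from_matrix(np.c_[x,y,z])*Ro.from_rotvec([0,np.radians(tilt_deg),0])
def delta(pos,R,show=True):
    o=robot.get_obs();Rc=Ro.from_quat(o["tool_rot"])
    d=Rc.inv().apply(np.array(pos)-o["position"])*100
    r=(Rc.inv()*R).as_rotvec()
    if show: print("t",o["time"].__round__(2),"cur",o["position"].round(4),"| d cm",d.round(2),"r",r.round(3),"rows",round(max(np.linalg.norm(d)/4.17,np.degrees(np.linalg.norm(r))/7.16),1),"q",o["q"].round(2))
    return d,r
def st():
    o=robot.get_obs();R=Ro.from_quat(o["tool_rot"]).as_matrix()
    print("t",round(o["time"],2),"pos",o["position"].round(4),"ax",np.degrees(np.arctan2(R[1,0],R[0,0])).round(2),"z",R[:,2].round(3),"F",np.round(o["ft_force"],2),"w",round(o["grip_width"],4),"q",o["q"].round(3))
def proj(c,P,pos,R):
    T=np.array(c["tool_from_camera"]);p=R.inv().apply(np.atleast_2d(P)-pos)
    q=(p-T[:3,3])@T[:3,:3];K=np.array(c["intrinsics"]);q=q@K.T;return q[:,:2]/q[:,2:]
E
python3 - <<'E'
from h import *
delta([.620,.225,.10],target(98))
c=robot.camera("wrist")
for z in(.06,.1,.15): print(z,proj(c,[[.622,.26,.012]],[.62,.225,z],target(98)))
E
```

```text
t 2.25 cur [0.2065 0.5899 0.2226] | d cm [-51.09 -20.78  12.25] r [ 0.    -0.     1.094] rows 13.5 q [ 1.06  0.53  1.43  0.    1.18 -0.18]
0.06 [[264.65945094 157.19298053]]
0.1 [[262.94194441 149.72585617]]
0.15 [[261.42171006 143.11640297]]
```

Call:
send_rows(
  deltas=[
    {"tx":-51.1,"ty":-20.8,"tz":12.2,"rz":1.094},
    {"tx":-51.1,"ty":-20.8,"tz":12.2,"rz":1.094},
    {"tx":-51.1,"ty":-20.8,"tz":12.2,"rz":1.094},
    {"tx":-51.1,"ty":-20.8,"tz":12.2,"rz":1.094},
    {"tx":-51.1,"ty":-20.8,"tz":12.2,"rz":1.094},
  ],
)

```text
schema error: expected keys tx, ty, tz, rx, ry, rz
```

```bash
python3 - <<'E'
from h import *
delta([.620,.225,.10],target(98))
E
```

```text
t 2.3 cur [0.2065 0.5899 0.2225] | d cm [-51.08 -20.77  12.25] r [-0.     0.     1.094] rows 13.5 q [ 1.06  0.53  1.43  0.    1.18 -0.18]
```

Call:
send_rows(
  deltas=[
    {"tx":-51.1,"ty":-20.8,"tz":12.2,"rx":0,"ry":0,"rz":1.094},
    {"tx":-51.1,"ty":-20.8,"tz":12.2,"rx":0,"ry":0,"rz":1.094},
    {"tx":-51.1,"ty":-20.8,"tz":12.2,"rx":0,"ry":0,"rz":1.094},
    {"tx":-51.1,"ty":-20.8,"tz":12.2,"rx":0,"ry":0,"rz":1.094},
    {"tx":-51.1,"ty":-20.8,"tz":12.2,"rx":0,"ry":0,"rz":1.094},
  ],
)

```text
time: 2.72
position: [0.36, 0.4541, 0.1774]
tool_rot: [0.465, 0.885, 0.0, 0.0]
ft_force: [-0.3, -0.2, 0.6]
grip_width: 0.0868
```

```bash
python3 - <<'E'
from h import *
delta([.620,.225,.10],target(98))
E
```

```text
t 2.72 cur [0.36   0.4541 0.1774] | d cm [-33.62   8.4    7.74] r [ 0.001 -0.     0.464] rows 8.5 q [0.71 0.52 1.6  0.   1.02 0.1 ]
```

Call:
send_rows(
  deltas=[
    {"tx":-33.6,"ty":8.4,"tz":7.7,"rx":0,"ry":0,"rz":0.464},
    {"tx":-33.6,"ty":8.4,"tz":7.7,"rx":0,"ry":0,"rz":0.464},
    {"tx":-33.6,"ty":8.4,"tz":7.7,"rx":0,"ry":0,"rz":0.464},
    {"tx":-33.6,"ty":8.4,"tz":7.7,"rx":0,"ry":0,"rz":0.464},
    {"tx":-33.6,"ty":8.4,"tz":7.7,"rx":0,"ry":0,"rz":0.464},
  ],
)

```text
time: 3.13
position: [0.5138, 0.3202, 0.1321]
tool_rot: [0.655, 0.755, 0.0, 0.0]
ft_force: [0.4, 0.9, -0.2]
grip_width: 0.0871
```

```bash
python3 - <<'E'
from h import *
delta([.620,.225,.10],target(98))
E
```

```text
t 3.13 cur [0.5138 0.3202 0.1321] | d cm [-10.92   9.17   3.21] r [ 0.    -0.     0.002] rows 3.5 q [0.37 0.61 1.57 0.   0.96 0.23]
```

Call:
send_rows(
  deltas=[
    {"tx":-10.9,"ty":9.2,"tz":3.2,"rx":0,"ry":0,"rz":0},
    {"tx":-10.9,"ty":9.2,"tz":3.2,"rx":0,"ry":0,"rz":0},
    {"tx":-10.9,"ty":9.2,"tz":3.2,"rx":0,"ry":0,"rz":0},
    {"tx":-10.9,"ty":9.2,"tz":3.2,"rx":0,"ry":0,"rz":0},
    {"tx":-10.9,"ty":9.2,"tz":3.2,"rx":0,"ry":0,"rz":0},
  ],
)

```text
time: 3.55
position: [0.6234, 0.2227, 0.0992]
tool_rot: [0.656, 0.755, 0.0, 0.001]
ft_force: [0.0, -0.6, 0.5]
grip_width: 0.0871
```

```bash
cat >> h.py <<'E'
def circ(c,o,z,D,near=None,rgb=True):
    """ellipse fit of blobs: returns candidates via Hough on rectified top view"""
    pass
E
python3 - <<'E'
from h import *
st()
o=robot.get_obs();c=robot.camera("wrist");save(c,"w1.png",s=1.5)
for r in robot.outline_of("disc_small","wrist")[:2]+robot.outline_of("disc_medium","wrist")[:1]:
    v,u=np.nonzero(r["pixels"]);(x,y),R=cv2.minEnclosingCircle(np.c_[u,v].astype(np.float32));print(r["p"],r["xy"],len(u),x,y,R)
    print(atz(c,[r["xy"]],.012,o),atz(c,[[x,y]],.012,o))
for r in robot.tip_of("disc_small","wrist"): print(r["p"],r["xy"],atz(c,[r["xy"]],.012,o))
E
```

```text
t 3.55 pos [0.6234 0.2227 0.0992] ax 97.99 z [ 0.003 -0.001 -1.   ] F [ 0.03 -0.58  0.46] w 0.0871 q [ 0.175  0.721  1.434 -0.002  0.984  0.037]
0.95 [253.8, 141.7] 1195 254.5548858642578 141.58473205566406 19.90483283996582
[[0.6186839  0.26323826 0.012     ]] [[0.6192589  0.26340933 0.012     ]]
0.63 [254.3, 141.4] [[0.61904051 0.26352453 0.012     ]]
```

View pics/w1.png

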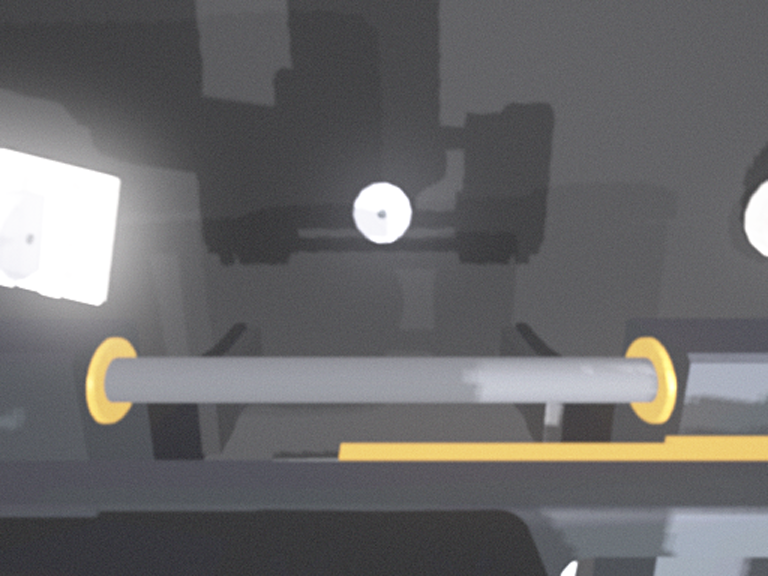

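The small disc is at wrist (254,141), with its centre mark visible. That puts it at (0.619, 0.263), which agrees with the scene view. Moving over it.

```bash
python3 - <<'E'
from h import *
delta([.619,.2635,.03],target(98))
E
```

```text
t 3.75 cur [0.6179 0.2279 0.1004] | d cm [3.5  0.64 7.04] r [-0.001 -0.     0.006] rows 1.9 q [0.18 0.72 1.44 0.   0.99 0.04]
```

```bash
python3 - <<'E'
from h import *
st()
o=robot.get_obs();c=robot.camera("wrist")
for r in robot.tip_of("disc_small","wrist")[:1]+robot.outline_of("disc_small","wrist")[:1]: print(r["p"],r["xy"],atz(c,[r["xy"]],.012,o))
st()
E
```

```text
t 3.75 pos [0.6179 0.2279 0.1004] ax 98.35 z [-0.001  0.    -1.   ] F [-1.06  0.59  0.44] w 0.0871 q [1.84e-01 7.17e-01 1.44e+00 1.00e-03 9.86e-01 3.80e-02]
0.61 [264.6, 147.5] [[0.62172803 0.26502302 0.012     ]]
0.92 [261.6, 149.5] [[0.61961197 0.26311016 0.012     ]]
t 3.9 pos [0.618  0.2285 0.1008] ax 98.43 z [-0.  0. -1.] F [ 0.21 -0.13  0.61] w 0.0867 q [0.185 0.716 1.44  0.    0.986 0.038]
```

```bash
cat >> h.py <<'E'
def blob(c,uv,r=30,thr=None):
    g=c["color"].mean(2).astype(np.uint8);u,v=int(round(uv[0])),int(round(uv[1]))
    y0,x0=max(v-r,0),max(u-r,0);k=g[y0:v+r,x0:u+r]
    t,b=cv2.threshold(k,thr or 0,255,cv2.THRESH_BINARY+(0 if thr else cv2.THRESH_OTSU))
    n,l,s,ce=cv2.connectedComponentsWithStats(b);i=1+np.argmax(s[1:,4])
    cs,_=cv2.findContours((l==i).astype(np.uint8),cv2.RETR_EXTERNAL,cv2.CHAIN_APPROX_NONE)
    e=cv2.fitEllipse(max(cs,key=len))
    return ce[i]+[x0,y0],np.array(e[0])+[x0,y0],e[1],t
E
python3 - <<'E'
from h import *
o=robot.get_obs();c=robot.camera("wrist")
a,e,ax,t=blob(c,(262,149));print(a,e,ax,t,atz(c,[a,e],.012,o));save(c,"w2.png",crop=(220,110,300,190),s=6)
delta([.6195,.2635,.03],target(98))
E
```

```text
[261.45804795 149.93578767] [261.46243286 149.9236927 ] (37.3757209777832, 38.023414611816406) 174.0 [[0.61974129 0.26328702 0.012     ]
 [0.61974328 0.26329705 0.012     ]]
t 3.95 cur [0.6182 0.2284 0.1008] | d cm [3.45 0.65 7.09] r [ 0.    -0.     0.007] rows 1.9 q [0.18 0.72 1.44 0.   0.99 0.04]
```

View pics/w2.png

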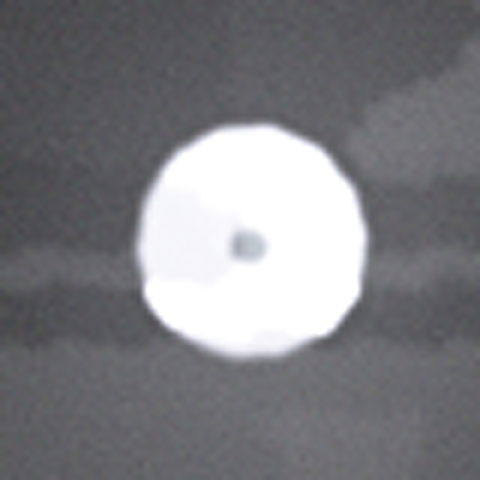

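The crop shows a clean disc. The blob centre is (261.5,149.9) and the mark is at (261.3,150.8), so they agree. Descending with the jaws open.

Call:
send_rows(
  deltas=[
    {"tx":3.5,"ty":0.67,"tz":4.0,"rx":0,"ry":0,"rz":0},
    {"tx":3.5,"ty":0.67,"tz":7.0,"rx":0,"ry":0,"rz":0},
    {"tx":3.5,"ty":0.67,"tz":9.4,"rx":0,"ry":0,"rz":0},
    {"tx":3.5,"ty":0.67,"tz":9.4,"rx":0,"ry":0,"rz":0},
    {"tx":3.5,"ty":0.67,"tz":9.4,"rx":0,"ry":0,"rz":0},
  ],
)

```text
time: 4.37
position: [0.6195, 0.2634, 0.0056]
tool_rot: [0.653, 0.757, -0.001, -0.001]
ft_force: [-0.7, -0.1, 0.4]
grip_width: 0.0869
```

```bash
python3 - <<'E'
from h import *
delta([.6197,.2633,.006],target(98));st()
E
```

```text
t 4.37 cur [0.6195 0.2634 0.0056] | d cm [-0.01  0.02 -0.04] r [-0.002  0.     0.007] rows 0.1 q [ 0.24  0.86  1.43 -0.    0.85  0.09]
t 4.37 pos [0.6195 0.2634 0.0056] ax 98.4 z [-0.002 -0.001 -1.   ] F [-0.7  -0.12  0.41] w 0.0869 q [ 0.236  0.864  1.432 -0.     0.848  0.09 ]
```

Close with a moderate grip.

Call:
send_rows(
  deltas=[
    {"tx":0,"ty":0,"tz":0,"rx":0,"ry":0,"rz":0},
    {"tx":0,"ty":0,"tz":0,"rx":0,"ry":0,"rz":0},
    {"tx":0,"ty":0,"tz":0,"rx":0,"ry":0,"rz":0},
    {"tx":0,"ty":0,"tz":0,"rx":0,"ry":0,"rz":0},
    {"tx":0,"ty":0,"tz":0,"rx":0,"ry":0,"rz":0},
  ],
  claw=0,
  squeeze=25,
)

```text
time: 4.78
position: [0.6211, 0.2625, 0.0073]
tool_rot: [0.654, 0.756, 0.001, 0.0]
ft_force: [-0.8, -0.7, 0.2]
grip_width: 0.0619
```

Call:
send_rows(
  deltas=[
    {"tx":0,"ty":0,"tz":0,"rx":0,"ry":0,"rz":0},
    {"tx":0,"ty":0,"tz":0,"rx":0,"ry":0,"rz":0},
    {"tx":0,"ty":0,"tz":0,"rx":0,"ry":0,"rz":0},
    {"tx":0,"ty":0,"tz":0,"rx":0,"ry":0,"rz":0},
  ],
)

```text
time: 5.12
position: [0.6207, 0.2626, 0.0063]
tool_rot: [0.654, 0.756, -0.0, -0.0]
ft_force: [-0.1, -0.2, -0.6]
grip_width: 0.0351
```

Call:
send_rows(
  deltas=[
    {"tx":0,"ty":0,"tz":0,"rx":0,"ry":0,"rz":0},
    {"tx":0,"ty":0,"tz":0,"rx":0,"ry":0,"rz":0},
    {"tx":0,"ty":0,"tz":0,"rx":0,"ry":0,"rz":0},
  ],
)

```text
time: 5.37
position: [0.6205, 0.2626, 0.0063]
tool_rot: [0.654, 0.756, -0.0, -0.0]
ft_force: [-0.1, 0.0, -0.4]
grip_width: 0.0278
```

Call:
send_rows(
  deltas=[
    {"tx":0,"ty":0,"tz":-3,"rx":0,"ry":0,"rz":0},
    {"tx":0,"ty":0,"tz":-6,"rx":0,"ry":0,"rz":0},
    {"tx":0,"ty":0,"tz":-6,"rx":0,"ry":0,"rz":0},
    {"tx":0,"ty":0,"tz":-6,"rx":0,"ry":0,"rz":0},
  ],
)

```text
time: 5.7
position: [0.6223, 0.2631, 0.0685]
tool_rot: [0.654, 0.756, 0.002, 0.001]
ft_force: [-0.8, 0.7, -1.8]
grip_width: 0.0275
```

```bash
python3 - <<'E'
from h import *
st();o=robot.get_obs();c=robot.camera("wrist");save(c,"w3.png",s=1.5)
# where disc (top face 6mm above TCP) would be
print(proj(c,[o["position"]+[0,0,.006]],o["position"],Ro.from_quat(o["tool_rot"])))
delta([.632,.045,.10],target(98))
E
```

```text
t 5.7 pos [0.6223 0.2631 0.0685] ax 98.31 z [ 0.005  0.001 -1.   ] F [-0.76  0.67 -1.75] w 0.0275 q [0.235 0.776 1.413 0.    0.948 0.09 ]
[[252.64429507 236.6081456 ]]
t 5.75 cur [0.6208 0.2627 0.0668] | d cm [-21.7   -2.04  -3.32] r [ 0.001 -0.     0.005] rows 5.3 q [ 0.23  0.78  1.41 -0.    0.95  0.09]
```

View pics/w3.png

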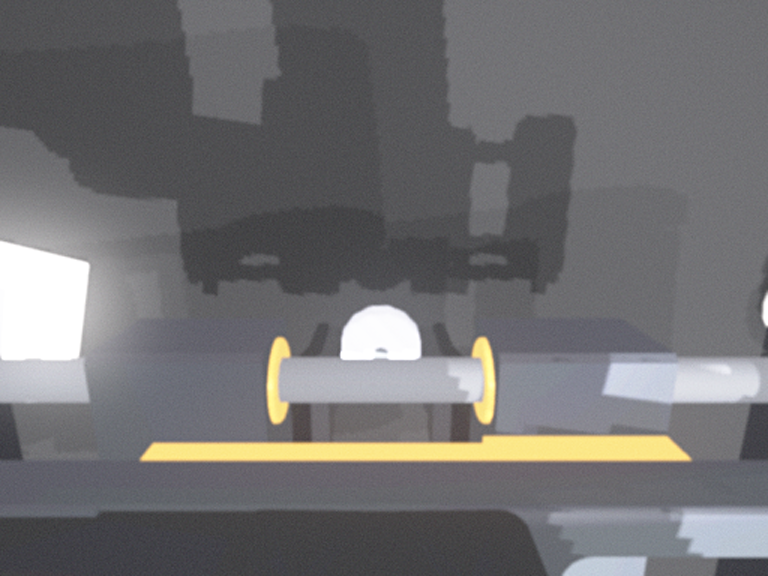

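The small disc is held centrally between the jaws, with its mark at wrist (253,234) just above the bar. Moving to view the nest.

Call:
send_rows(
  deltas=[
    {"tx":-5,"ty":-1,"tz":-3.3,"rx":0,"ry":0,"rz":0},
    {"tx":-22.4,"ty":-2.6,"tz":-3.3,"rx":0,"ry":0,"rz":0},
    {"tx":-22.4,"ty":-2.6,"tz":-3.3,"rx":0,"ry":0,"rz":0},
    {"tx":-22.4,"ty":-2.6,"tz":-3.3,"rx":0,"ry":0,"rz":0},
    {"tx":-22.4,"ty":-2.6,"tz":-3.3,"rx":0,"ry":0,"rz":0},
  ],
)

```text
time: 6.17
position: [0.6246, 0.06, 0.0964]
tool_rot: [0.654, 0.757, -0.001, -0.001]
ft_force: [-0.0, -0.1, -0.7]
grip_width: 0.0276
```

Call:
send_rows(
  deltas=[
    {"tx":-1.5,"ty":0,"tz":0,"rx":0,"ry":0,"rz":0},
    {"tx":-1.5,"ty":0,"tz":0,"rx":0,"ry":0,"rz":0},
    {"tx":-1.5,"ty":0,"tz":0,"rx":0,"ry":0,"rz":0},
    {"tx":-1.5,"ty":0,"tz":0,"rx":0,"ry":0,"rz":0},
  ],
)

```text
time: 6.5
position: [0.6273, 0.0478, 0.0969]
tool_rot: [0.654, 0.757, -0.001, -0.001]
ft_force: [-0.3, 0.2, 0.5]
grip_width: 0.0278
```

```bash
python3 - <<'E'
from h import *
st();o=robot.get_obs();c=robot.camera("wrist");save(c,"w4.png",s=1.5)
for l in["pocket_small","pocket_medium","nest"]:
  for r in robot.tip_of(l,"wrist")[:2]: print(l,r["p"],r["xy"],atz(c,[r["xy"]],.02,o))
st()
E
```

```text
t 6.5 pos [0.6273 0.0478 0.0969] ax 98.33 z [-0.003  0.001 -1.   ] F [-0.26  0.19  0.53] w 0.0278 q [-1.020e-01  6.900e-01  1.521e+00  1.000e-03  9.330e-01 -2.480e-01]
pocket_small 0.85 [245.3, 164.9] [[0.61790316 0.07093162 0.02      ]]
t 6.7 pos [0.6279 0.0484 0.0977] ax 98.44 z [-0.001  0.    -1.   ] F [ 0.59  0.29 -0.65] w 0.0277 q [-0.1    0.689  1.521  0.     0.933 -0.248]
```

View pics/w4.png

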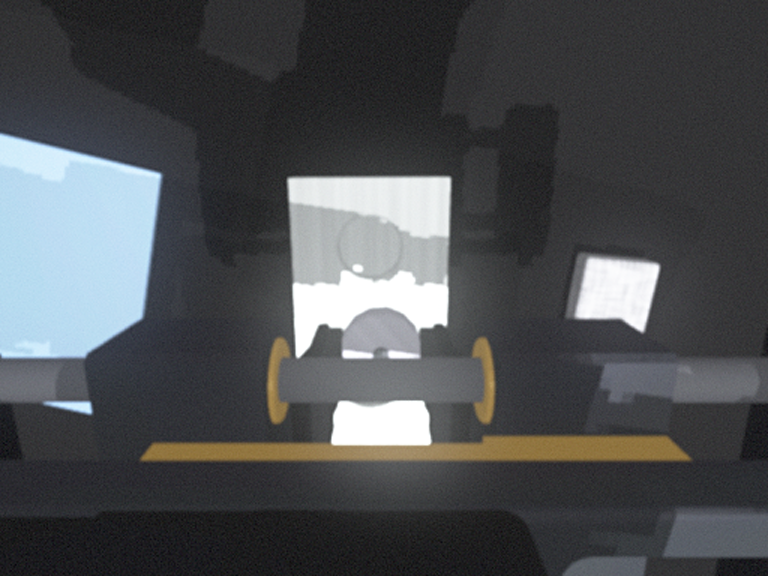

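Call:
send_rows(
  deltas=[
    {"tx":-1.3,"ty":-0.3,"tz":0,"rx":0,"ry":0,"rz":0},
    {"tx":-1.3,"ty":-0.3,"tz":0,"rx":0,"ry":0,"rz":0},
    {"tx":-1.3,"ty":-0.3,"tz":0,"rx":0,"ry":0,"rz":0},
    {"tx":-1.3,"ty":-0.3,"tz":0,"rx":0,"ry":0,"rz":0},
  ],
)

```text
time: 7.03
position: [0.6273, 0.0331, 0.0981]
tool_rot: [0.654, 0.756, 0.0, 0.0]
ft_force: [-1.2, -0.9, -0.0]
grip_width: 0.0277
```

```bash
cat >> h.py <<'E'
def rect(c,o,center,z,half=.05,ppm=5,ang=0):
    """rectified patch in plane z; px->mm: (col/ppm-half) along axis ang.. cols = e1, rows = e2(down = -e2)"""
    A,org=xf(c,o);K=np.array(c["intrinsics"]);n=int(2*half*1000*ppm)
    s=(np.arange(n)+.5)/(ppm*1000)-half;a=np.radians(ang);e1=np.array([np.cos(a),np.sin(a),0]);e2=np.array([-np.sin(a),np.cos(a),0])
    X=np.array([center[0],center[1],z])+s[None,:,None]*e1-s[:,None,None]*e2
    q=(X-org)@A@K.T;q=q[...,:2]/q[...,2:]
    return cv2.remap(c["color"],q.astype(np.float32),None,cv2.INTER_CUBIC)
def rectpt(center,uv,half=.05,ppm=5,ang=0):
    a=np.radians(ang);e1=np.array([np.cos(a),np.sin(a)]);e2=np.array([-np.sin(a),np.cos(a)])
    return np.array(center)[:2]+(uv[0]/(ppm*1000)-half)*e1-(uv[1]/(ppm*1000)-half)*e2
E
python3 - <<'E'
from h import *
st();o=robot.get_obs();c=robot.camera("wrist")
import pickle;pickle.dump((c,o),open("small.pkl","wb"))
im=rect(c,o,(.618,.071),.02,ang=8.4);cv2.imwrite("pics/r1.png",im[:,:,::-1])
g=cv2.equalizeHist(cv2.cvtColor(im,cv2.COLOR_RGB2GRAY))
for m in(cv2.HOUGH_GRADIENT,cv2.HOUGH_GRADIENT_ALT):
    h=cv2.HoughCircles(cv2.GaussianBlur(cv2.cvtColor(im,cv2.COLOR_RGB2GRAY),(5,5),1.5),m,1,30,param1=40,param2=18 if m==cv2.HOUGH_GRADIENT else .5,minRadius=74,maxRadius=92)
    if h is not None:
        for q in h.reshape(-1,h.shape[-1])[:4]: print(q,rectpt((.618,.071),q,ang=8.4))
E
```

```text
t 7.03 pos [0.6273 0.0331 0.0981] ax 98.28 z [ 0.  0. -1.] F [-1.21 -0.9  -0.02] w 0.0277 q [-0.125  0.686  1.526  0.     0.93  -0.269]
[249.5 245.5  80.9] [0.6177696  0.07187574]
[249.      245.       82.72395] [0.61765606 0.07196006]
```

View pics/r1.png

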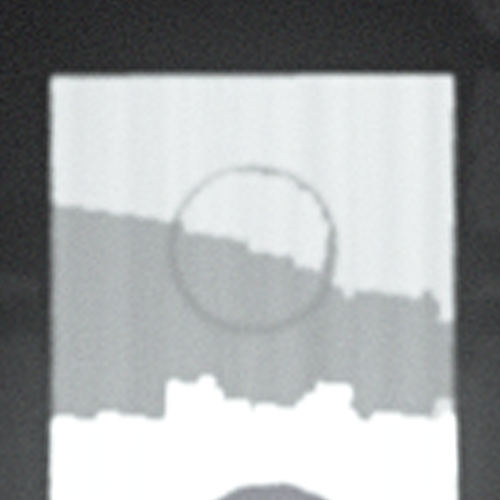

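The rectified patch shows the pocket ring centred at about (252,248), radius 83 px (16.6 mm). The nest edges give (253,249), so the two agree and the yaw of 8.4° is right. Measured relative to the pick-up, the target TCP is (0.6192, 0.0707).

```bash
python3 - <<'E'
from h import *
delta([.6192,.0707,.030],target(98.4))
E
```

```text
t 7.08 cur [0.6273 0.0332 0.0981] | d cm [ 3.82 -0.26  6.81] r [ 0.    -0.    -0.002] rows 1.9 q [-0.12  0.69  1.53  0.    0.93 -0.27]
```

Call:
send_rows(
  deltas=[
    {"tx":3.82,"ty":-0.26,"tz":3,"rx":0,"ry":0,"rz":0},
    {"tx":3.82,"ty":-0.26,"tz":6.0,"rx":0,"ry":0,"rz":0},
    {"tx":3.82,"ty":-0.26,"tz":6.8,"rx":0,"ry":0,"rz":0},
    {"tx":3.82,"ty":-0.26,"tz":6.8,"rx":0,"ry":0,"rz":0},
    {"tx":3.82,"ty":-0.26,"tz":6.8,"rx":0,"ry":0,"rz":0},
  ],
)

```text
time: 7.5
position: [0.6197, 0.0702, 0.0302]
tool_rot: [0.654, 0.756, -0.0, 0.0]
ft_force: [-1.0, 0.6, -0.1]
grip_width: 0.0278
```

Call:
send_rows(
  deltas=[
    {"tx":0,"ty":0,"tz":0,"rx":0,"ry":0,"rz":0},
  ],
)

```text
time: 7.58
position: [0.6208, 0.0699, 0.0315]
tool_rot: [0.654, 0.756, 0.001, 0.001]
ft_force: [0.1, -0.8, -0.2]
grip_width: 0.0274
```

```bash
python3 - <<'E'
from h import *
delta([.6192,.0707,.0215],target(98.4));st()
o=robot.get_obs();c=robot.camera("wrist");save(c,"w5.png",crop=(150,100,360,300),s=3.5);delta([.6192,.0707,.0215],target(98.4));
E
```

```text
t 7.58 cur [0.6208 0.0699 0.0315] | d cm [ 0.1  -0.15  0.99] r [ 0.003  0.001 -0.002] rows 0.2 q [-0.07  0.78  1.56 -0.    0.79 -0.21]
t 7.58 pos [0.6208 0.0699 0.0315] ax 98.27 z [ 0.003 -0.    -1.   ] F [ 0.08 -0.77 -0.22] w 0.0274 q [-0.066  0.78   1.565 -0.     0.794 -0.21 ]
t 7.63 cur [0.6209 0.0699 0.0317] | d cm [ 0.11 -0.16  1.02] r [ 0.003  0.001 -0.002] rows 0.2 q [-0.07  0.78  1.56 -0.    0.79 -0.21]
```

View pics/w5.png

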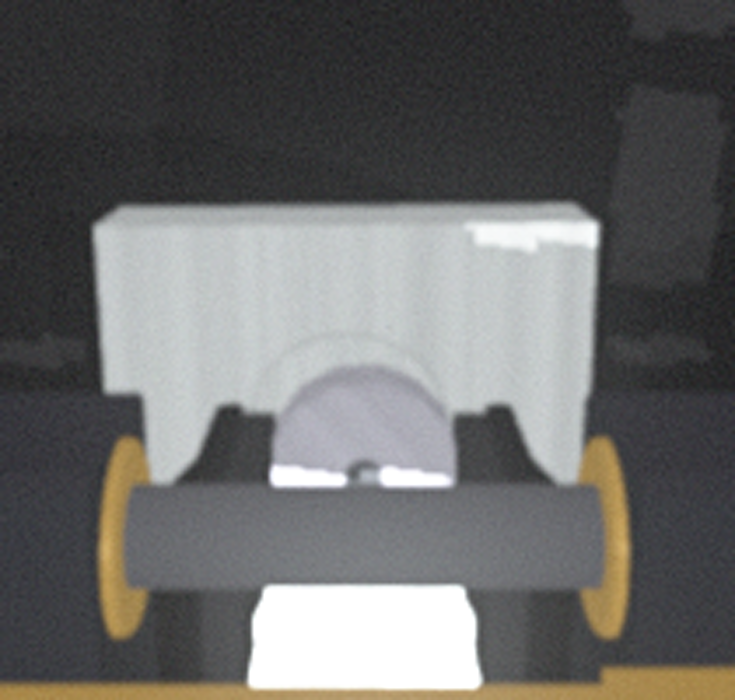

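The image shows the held disc about 3 mm to the right of the pocket ring (disc col 364, ring centre 343, nest centre 346). I'll correct that and go just above the mouth.

Call:
send_rows(
  deltas=[
    {"tx":0.08,"ty":-0.3,"tz":0.4,"rx":0,"ry":0,"rz":0},
    {"tx":0.08,"ty":-0.3,"tz":0.4,"rx":0,"ry":0,"rz":0},
    {"tx":0.08,"ty":-0.3,"tz":0.4,"rx":0,"ry":0,"rz":0},
  ],
)

```text
time: 7.88
position: [0.616, 0.0708, 0.0265]
tool_rot: [0.654, 0.756, 0.0, 0.0]
ft_force: [0.7, -0.1, 0.2]
grip_width: 0.0277
```

```bash
cat >> h.py <<'E'
def held(c,o,D,zoff,name):
    """draw predicted rims"""
    save(c,name,crop=(150,100,360,300),s=3.5)
E
python3 - <<'E'
from h import *
st();o=robot.get_obs();c=robot.camera("wrist");save(c,"w6.png",crop=(150,100,360,300),s=3.5);st()
E
```

```text
t 7.88 pos [0.616  0.0708 0.0265] ax 98.28 z [ 0. -0. -1.] F [ 0.67 -0.07  0.24] w 0.0277 q [-0.066  0.784  1.576 -0.     0.781 -0.21 ]
t 7.93 pos [0.6162 0.0709 0.0264] ax 98.29 z [ 0. -0. -1.] F [ 0.12 -0.03 -0.13] w 0.0277 q [-0.065  0.784  1.576 -0.     0.781 -0.21 ]
```

View pics/w6.png

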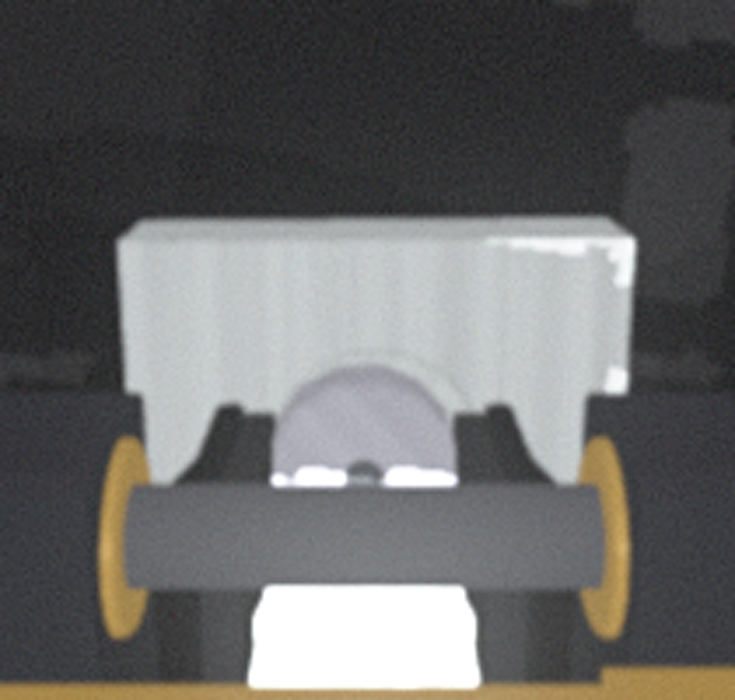

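```bash
cat >> h.py <<'E'
def tl(c,uv,zt):
    """tool-frame coords (mm) of pixel at tool z = zt (m), camera only"""
    T=np.array(c["tool_from_camera"]);K=np.array(c["intrinsics"])
    d=T[:3,:3]@np.linalg.inv(K)@[uv[0],uv[1],1];return ((T[:3,3]+d*((zt-T[2,3])/d[2]))*1000).round(2)
E
python3 - <<'E'
from h import *
o=robot.get_obs();c=robot.camera("wrist");z=o["position"][2]
f=lambda u,v:(150+u/3.5,100+v/3.5)
print("edge L,R",tl(c,f(117,240),z-.02),tl(c,f(635,240),z-.02),"ring top",tl(c,f(372,347),z-.02),"disc top",tl(c,f(364,364),-.006),"mark",tl(c,f(364,470),-.006), "disc L,R",tl(c,f(273,450),-.006),tl(c,f(456,450),-.006));st()
E
```

```text
edge L,R [ 34.43 -37.53   6.43] [34.37 42.83  6.43] ring top [17.13  2.05  6.43] disc top [18.1   0.76 -6.  ] mark [ 1.32  0.75 -6.  ] disc L,R [  4.56 -12.98  -6.  ] [ 4.54 14.63 -6.  ]
t 7.98 pos [0.6163 0.0709 0.0264] ax 98.29 z [ 0.001 -0.    -1.   ] F [-0.37  0.59 -0.68] w 0.0276 q [-0.065  0.784  1.576 -0.     0.781 -0.21 ]
```

Call:
send_rows(
  deltas=[
    {"tx":-0.06,"ty":0.17,"tz":0,"rx":0,"ry":0,"rz":0},
    {"tx":-0.06,"ty":0.17,"tz":0,"rx":0,"ry":0,"rz":0},
    {"tx":-0.06,"ty":0.17,"tz":0,"rx":0,"ry":0,"rz":0},
  ],
)

```text
time: 8.23
position: [0.6182, 0.0707, 0.0261]
tool_rot: [0.654, 0.756, 0.0, 0.0]
ft_force: [-0.3, -0.4, -1.4]
grip_width: 0.0276
```

```bash
python3 - <<'E'
from h import *
st();o=robot.get_obs();c=robot.camera("wrist");save(c,"w7.png",crop=(150,100,360,300),s=3.5);st()
E
```

```text
t 8.23 pos [0.6182 0.0707 0.0261] ax 98.31 z [ 0. -0. -1.] F [-0.28 -0.43 -1.39] w 0.0276 q [-0.065  0.787  1.571 -0.     0.784 -0.21 ]
t 8.28 pos [0.618  0.0708 0.026 ] ax 98.31 z [ 0. -0. -1.] F [-0.27  0.99 -0.56] w 0.0273 q [-0.065  0.787  1.571 -0.     0.784 -0.21 ]
```

View pics/w7.png

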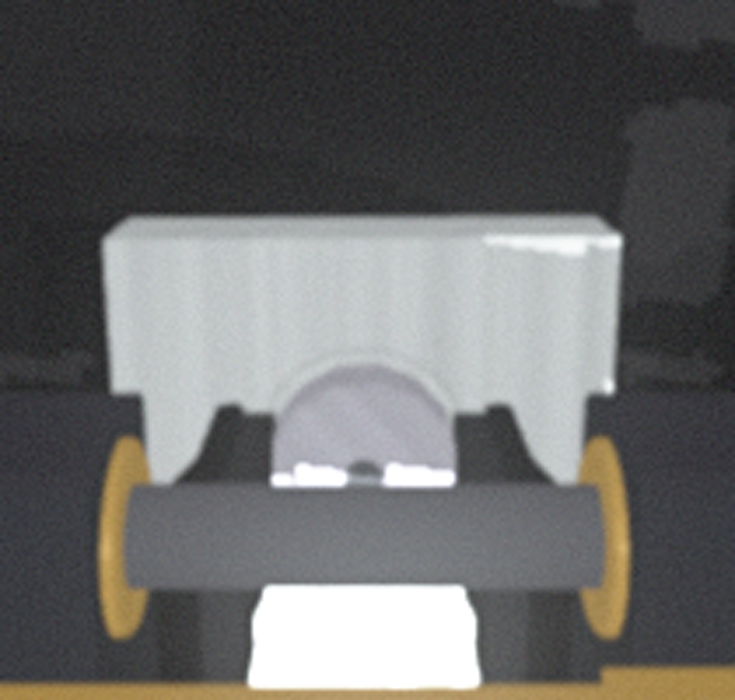

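Now concentric: nest centre is at col 362 and the disc at 364, with an even gap round the arc. Lowering.

Call:
send_rows(
  deltas=[
    {"tx":0,"ty":0,"tz":0.2,"rx":0,"ry":0,"rz":0},
    {"tx":0,"ty":0,"tz":0.42,"rx":0,"ry":0,"rz":0},
    {"tx":0,"ty":0,"tz":0.42,"rx":0,"ry":0,"rz":0},
    {"tx":0,"ty":0,"tz":0.42,"rx":0,"ry":0,"rz":0},
  ],
)

```text
time: 8.62
position: [0.6176, 0.0708, 0.0215]
tool_rot: [0.654, 0.756, -0.0, -0.0]
ft_force: [0.9, 0.0, -0.4]
grip_width: 0.0278
```

```bash
python3 - <<'E'
from h import *
st();o=robot.get_obs();c=robot.camera("wrist");save(c,"w8.png",crop=(150,100,360,300),s=3.5);st()
E
```

```text
t 8.62 pos [0.6176 0.0708 0.0215] ax 98.31 z [-0.001  0.    -1.   ] F [ 0.85  0.03 -0.44] w 0.0278 q [-0.065  0.794  1.573 -0.     0.776 -0.21 ]
t 8.67 pos [0.6177 0.0708 0.0216] ax 98.31 z [-0. -0. -1.] F [ 0.61  0.5  -1.41] w 0.0274 q [-0.065  0.793  1.572 -0.     0.776 -0.21 ]
```

View pics/w8.png

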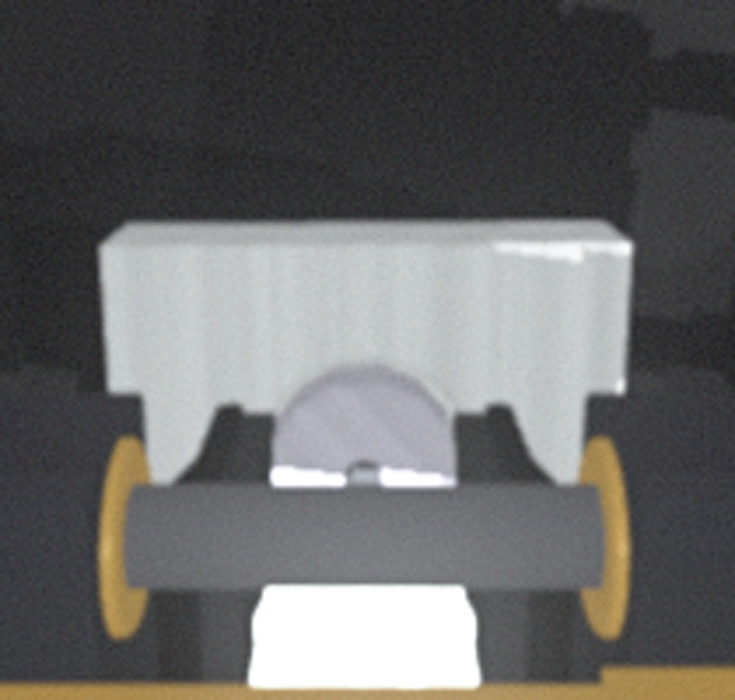

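There is no contact force with the disc bottom about 4 mm inside the pocket, so it's in. Opening.

Call:
send_rows(
  deltas=[
    {"tx":0,"ty":0,"tz":0,"rx":0,"ry":0,"rz":0},
    {"tx":0,"ty":0,"tz":0,"rx":0,"ry":0,"rz":0},
    {"tx":0,"ty":0,"tz":0,"rx":0,"ry":0,"rz":0},
    {"tx":0,"ty":0,"tz":-1,"rx":0,"ry":0,"rz":0},
    {"tx":-1,"ty":0,"tz":-5,"rx":0,"ry":0,"rz":0},
  ],
  claw=6,
)

```text
time: 9.08
position: [0.6141, 0.0624, 0.067]
tool_rot: [0.653, 0.757, -0.004, -0.006]
ft_force: [0.0, 0.3, -0.1]
grip_width: 0.0528
```

Call:
send_rows(
  deltas=[
    {"tx":-3,"ty":0,"tz":-4,"rx":0,"ry":0,"rz":0},
    {"tx":-3,"ty":0,"tz":-4,"rx":0,"ry":0,"rz":0},
    {"tx":-3,"ty":0,"tz":-4,"rx":0,"ry":0,"rz":0},
    {"tx":-3,"ty":0,"tz":-4,"rx":0,"ry":0,"rz":0},
  ],
)

```text
time: 9.42
position: [0.6236, 0.0311, 0.1126]
tool_rot: [0.654, 0.756, 0.0, 0.0]
ft_force: [-0.7, 0.4, -0.1]
grip_width: 0.06
```

```bash
python3 - <<'E'
from h import *
st();o=robot.get_obs();c=robot.camera("wrist");im=rect(c,o,(.618,.071),.024,ang=8.4);cv2.imwrite("pics/r2.png",im[:,:,::-1]);st()
P=cloud(c,o);d=np.hypot(P[...,0]-.618,P[...,1]-.071);print("z disc",np.median(P[d<.012][:,2]),"z nest",np.median(P[(d>.02)&(d<.025)][:,2]))
E
```

```text
t 9.42 pos [0.6236 0.0311 0.1126] ax 98.24 z [ 0.001  0.    -1.   ] F [-0.68  0.39 -0.11] w 0.06 q [-0.129  0.662  1.528  0.     0.951 -0.273]
t 9.47 pos [0.6224 0.0316 0.1113] ax 98.29 z [-0.002  0.001 -1.   ] F [-0.22 -0.16 -0.72] w 0.0598 q [-0.128  0.663  1.529  0.     0.951 -0.273]
z disc 0.1973047757316323 z nest 0.2179488072415813
```

View pics/r2.png

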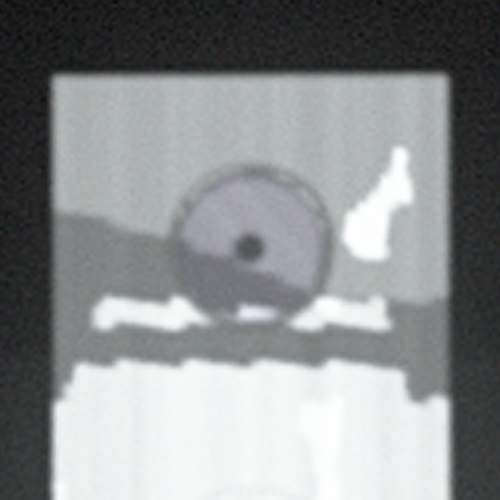

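The small disc sits in its ring with the mark at r2 (248,248), concentric. Now the large disc. First, a quick kinematic fit from the poses so far, for planning the tilt.

```bash
python3 - <<'E'
import numpy as np
from scipy.optimize import least_squares
D=[([.5285,1.4338],[.2061,.5893,.2216]),([.721,1.434],[.6234,.2227,.0992]),([.864,1.432],[.6195,.2634,.0056]),([.776,1.413],[.6223,.2631,.0685]),([.69,1.521],[.6273,.0478,.0969]),([.787,1.571],[.618,.0708,.026]),([.663,1.529],[.6224,.0316,.1113]),([.52,1.6],[.36,.4541,.1774])]
def f(p):
    L1,L2,h,a,b=p;r=[]
    for (q2,q3),P in D:
        r+= [L1*np.sin(q2)+L2*np.sin(q2+q3+b)+a-np.hypot(P[0],P[1]), L1*np.cos(q2)+L2*np.cos(q2+q3+b)+h-P[2]]
    return r
s=least_squares(f,[.4,.4,.1,0,0]);print(s.x.round(4),np.abs(s.fun).max())
from h import *
delta([.447,.218,.15],target(175.6-180)); 
E
```

```text
[ 0.5799  0.4083 -0.0279  0.0109  0.271 ] 0.00192039564704094
t 9.47 cur [0.6224 0.0316 0.1113] | d cm [ 20.97 -14.68  -3.82] r [-2.000e-03  1.000e-03  1.792e+00] rows 14.3 q [-0.13  0.66  1.53  0.    0.95 -0.27]
```

```bash
python3 - <<'E'
from h import *
delta([.48,.225,.14],target(175.6))
E
```

```text
t 9.47 cur [0.6224 0.0316 0.1113] | d cm [ 21.19 -11.31  -2.83] r [-1.000e-03 -2.000e-03 -1.349e+00] rows 10.8 q [-0.13  0.66  1.53  0.    0.95 -0.27]
```

Call:
send_rows(
  deltas=[
    {"tx":21.2,"ty":-11.3,"tz":-2.8,"rx":0,"ry":0,"rz":-1.35},
    {"tx":21.2,"ty":-11.3,"tz":-2.8,"rx":0,"ry":0,"rz":-1.35},
    {"tx":21.2,"ty":-11.3,"tz":-2.8,"rx":0,"ry":0,"rz":-1.35},
    {"tx":21.2,"ty":-11.3,"tz":-2.8,"rx":0,"ry":0,"rz":-1.35},
    {"tx":21.2,"ty":-11.3,"tz":-2.8,"rx":0,"ry":0,"rz":-1.35},
  ],
  claw=7.5,
)

```text
time: 9.88
position: [0.4975, 0.1994, 0.1342]
tool_rot: [0.387, 0.922, -0.001, -0.002]
ft_force: [0.1, 0.0, 0.0]
grip_width: 0.0745
```

```bash
python3 - <<'E'
from h import *
delta([.48,.225,.14],target(175.6))
E
```

```text
t 9.88 cur [0.4975 0.1994 0.1342] | d cm [ 3.05  0.54 -0.57] r [-0.003 -0.004 -0.718] rows 5.7 q [ 0.17  0.54  1.74  0.    0.87 -0.6 ]
```

Call:
send_rows(
  deltas=[
    {"tx":3,"ty":0.5,"tz":-0.6,"rx":0,"ry":0,"rz":-0.718},
    {"tx":3,"ty":0.5,"tz":-0.6,"rx":0,"ry":0,"rz":-0.718},
    {"tx":3,"ty":0.5,"tz":-0.6,"rx":0,"ry":0,"rz":-0.718},
    {"tx":3,"ty":0.5,"tz":-0.6,"rx":0,"ry":0,"rz":-0.718},
    {"tx":3,"ty":0.5,"tz":-0.6,"rx":0,"ry":0,"rz":-0.718},
  ],
)

```text
time: 10.3
position: [0.4812, 0.2237, 0.1402]
tool_rot: [0.084, 0.996, -0.001, -0.002]
ft_force: [-0.0, 0.3, 1.0]
grip_width: 0.0748
```

Call:
send_rows(
  deltas=[
    {"tx":0,"ty":0,"tz":0,"rx":0,"ry":0,"rz":-0.1},
    {"tx":0,"ty":0,"tz":0,"rx":0,"ry":0,"rz":-0.1},
    {"tx":0,"ty":0,"tz":0,"rx":0,"ry":0,"rz":-0.1},
  ],
)

```text
time: 10.55
position: [0.4821, 0.2232, 0.1405]
tool_rot: [0.039, 0.999, -0.0, -0.002]
ft_force: [-0.2, -0.3, -0.1]
grip_width: 0.0752
```

```bash
python3 - <<'E'
from h import *
st();o=robot.get_obs();c=robot.camera("wrist");save(c,"w9.png",s=1.5)
im=rect(c,o,(.444,.225),.022,ang=0);cv2.imwrite("pics/r3.png",im[:,:,::-1])
st()
E
```

```text
t 10.55 pos [0.4821 0.2232 0.1405] ax 175.56 z [-0.004 -0.001 -1.   ] F [-0.2  -0.3  -0.14] w 0.0752 q [ 0.223  0.521  1.744  0.     0.88  -1.27 ]
t 10.6 pos [0.4824 0.2231 0.1408] ax 175.55 z [-0.003 -0.001 -1.   ] F [-0.45 -1.17  0.23] w 0.0751 q [ 0.223  0.52   1.744  0.     0.88  -1.271]
```

View pics/w9.png

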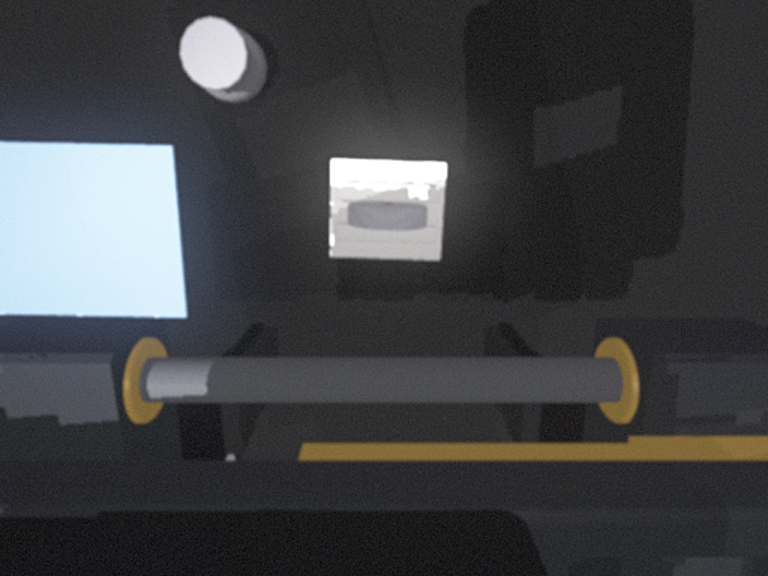

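View pics/r3.png

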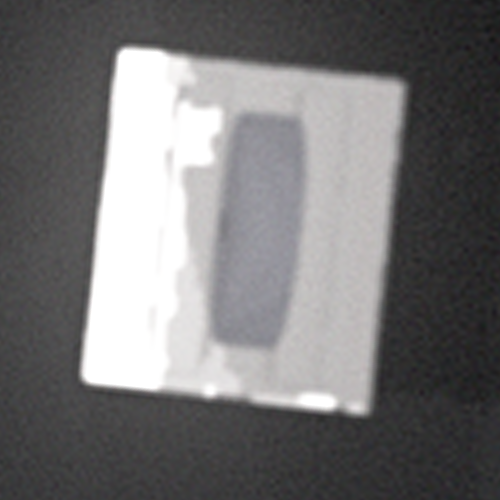

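The stand rectifies to centre (0.4427, 0.2286) with the slot at 84°, and the disc is upright in it (r3 cols 210–305, rows 113–348). Going to grasp the rim across the diameter.

```bash
python3 - <<'E'
from h import *
delta([.4427,.228,.0248],target(174))
E
```

```text
t 10.6 cur [0.4824 0.2231 0.1408] | d cm [ 3.97  0.19 11.61] r [-0.001 -0.003  0.027] rows 2.9 q [ 0.22  0.52  1.74  0.    0.88 -1.27]
```

Call:
send_rows(
  deltas=[
    {"tx":3.97,"ty":0.2,"tz":4,"rx":0,"ry":-0.003,"rz":0.027},
    {"tx":3.97,"ty":0.2,"tz":7,"rx":0,"ry":-0.003,"rz":0.027},
    {"tx":3.97,"ty":0.2,"tz":7,"rx":0,"ry":-0.003,"rz":0.027},
    {"tx":3.97,"ty":0.2,"tz":7,"rx":0,"ry":-0.003,"rz":0.027},
    {"tx":3.97,"ty":0.2,"tz":7,"rx":0,"ry":-0.003,"rz":0.027},
  ],
)

```text
time: 11.02
position: [0.4462, 0.2282, 0.0729]
tool_rot: [0.052, 0.999, 0.0, 0.003]
ft_force: [0.6, -0.4, -0.7]
grip_width: 0.0746
```

```bash
python3 - <<'E'
from h import *
delta([.4427,.228,.0248],target(174))
o=robot.get_obs();c=robot.camera("wrist");save(c,"w10.png",s=1.5)
delta([.4427,.228,.0248],target(174))
E
```

```text
t 11.02 cur [0.4462 0.2282 0.0729] | d cm [ 0.37 -0.06  4.81] r [0.001 0.006 0.001] rows 1.2 q [ 0.25  0.61  1.87 -0.    0.66 -1.22]
t 11.07 cur [0.4471 0.2284 0.0737] | d cm [ 0.47 -0.09  4.89] r [0.002 0.008 0.001] rows 1.2 q [ 0.25  0.61  1.87 -0.    0.66 -1.22]
```

View pics/w10.png

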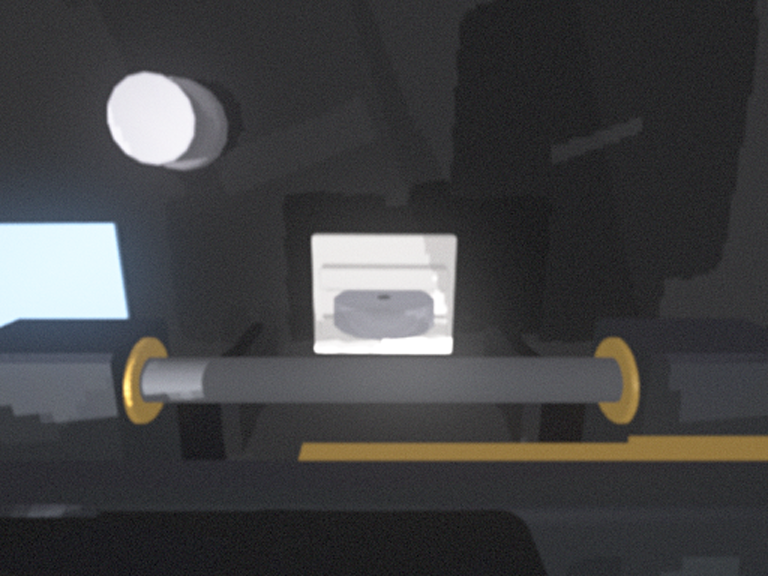

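Call:
send_rows(
  deltas=[
    {"tx":0.45,"ty":-0.1,"tz":2.5,"rx":0.002,"ry":0.007,"rz":0},
    {"tx":0.45,"ty":-0.1,"tz":4.0,"rx":0.002,"ry":0.007,"rz":0},
    {"tx":0.45,"ty":-0.1,"tz":4.85,"rx":0.002,"ry":0.007,"rz":0},
    {"tx":0.45,"ty":-0.1,"tz":4.85,"rx":0.002,"ry":0.007,"rz":0},
    {"tx":0.45,"ty":-0.1,"tz":4.85,"rx":0.002,"ry":0.007,"rz":0},
  ],
)

```text
time: 11.48
position: [0.4414, 0.2275, 0.0246]
tool_rot: [0.052, 0.999, -0.0, -0.001]
ft_force: [-0.5, 0.5, 0.5]
grip_width: 0.0753
```

```bash
python3 - <<'E'
from h import *
delta([.4427,.228,.0248],target(174));st()
E
```

```text
t 11.48 cur [0.4414 0.2275 0.0246] | d cm [-0.12  0.06 -0.02] r [-0.001 -0.001  0.001] rows 0.0 q [ 0.25  0.7   1.9  -0.    0.55 -1.22]
t 11.48 pos [0.4414 0.2275 0.0246] ax 174.08 z [-0.001 -0.001 -1.   ] F [-0.49  0.45  0.55] w 0.0753 q [ 2.510e-01  7.000e-01  1.896e+00 -1.000e-03  5.470e-01 -1.216e+00]
```

Close on the rim.

Call:
send_rows(
  deltas=[
    {"tx":-0.1,"ty":0.05,"tz":0,"rx":0,"ry":0,"rz":0},
    {"tx":-0.1,"ty":0.05,"tz":0,"rx":0,"ry":0,"rz":0},
    {"tx":-0.1,"ty":0.05,"tz":0,"rx":0,"ry":0,"rz":0},
    {"tx":-0.1,"ty":0.05,"tz":0,"rx":0,"ry":0,"rz":0},
    {"tx":-0.1,"ty":0.05,"tz":0,"rx":0,"ry":0,"rz":0},
  ],
  claw=0,
  squeeze=35,
)

```text
time: 11.9
position: [0.441, 0.2278, 0.0238]
tool_rot: [0.051, 0.999, -0.001, -0.002]
ft_force: [0.5, -0.8, -0.2]
grip_width: 0.0492
```

Call:
send_rows(
  deltas=[
    {"tx":0,"ty":0,"tz":0,"rx":0,"ry":0,"rz":0},
    {"tx":0,"ty":0,"tz":0,"rx":0,"ry":0,"rz":0},
    {"tx":0,"ty":0,"tz":0,"rx":0,"ry":0,"rz":0},
    {"tx":0,"ty":0,"tz":0,"rx":0,"ry":0,"rz":0},
  ],
)

```text
time: 12.23
position: [0.4411, 0.228, 0.0237]
tool_rot: [0.051, 0.999, -0.001, -0.002]
ft_force: [-0.6, 2.6, 2.9]
grip_width: 0.0441
```

Call:
send_rows(
  deltas=[
    {"tx":0,"ty":0,"tz":-1,"rx":0,"ry":0,"rz":0},
    {"tx":0,"ty":0,"tz":-3,"rx":0,"ry":0,"rz":0},
    {"tx":0,"ty":0,"tz":-6,"rx":0,"ry":0,"rz":0},
    {"tx":0,"ty":0,"tz":-9,"rx":0,"ry":0,"rz":0},
    {"tx":0,"ty":0,"tz":-9,"rx":0,"ry":0,"rz":0},
  ],
)

```text
time: 12.65
position: [0.4439, 0.2283, 0.118]
tool_rot: [0.051, 0.999, 0.0, 0.002]
ft_force: [-0.1, 0.2, -1.1]
grip_width: 0.0439
```

```bash
python3 - <<'E'
from h import *
o=robot.get_obs();c=robot.camera("wrist");save(c,"w11.png",s=1.5);st()
delta([.45,.023,.15],target(182,60))
E
```

```text
t 12.7 pos [0.443  0.228  0.1161] ax 174.13 z [ 0.002 -0.001 -1.   ] F [ 0.44  0.22 -0.68] w 0.0442 q [ 2.510e-01  5.260e-01  1.848e+00 -1.000e-03  7.660e-01 -1.216e+00]
t 12.7 cur [0.443  0.228  0.1161] | d cm [ -2.8  -20.32  -3.38] r [ 0.071  1.047 -0.125] rows 8.5 q [ 0.25  0.53  1.85 -0.    0.77 -1.22]
```

View pics/w11.png

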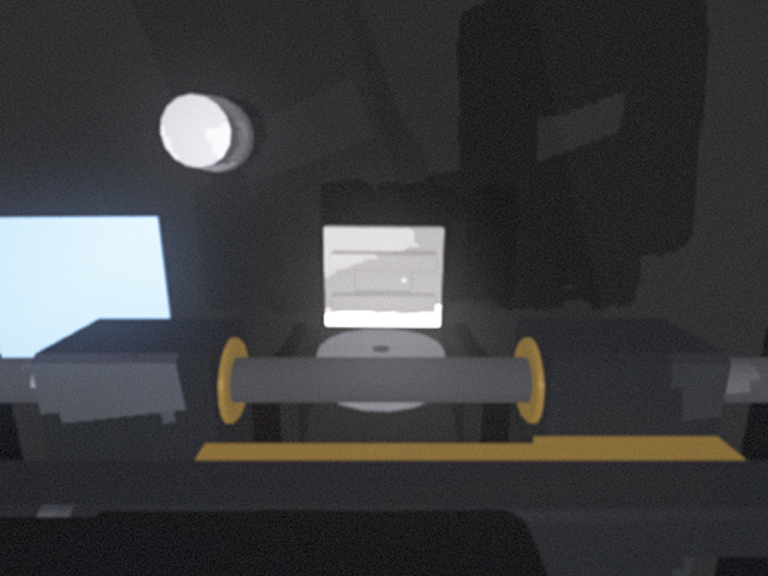

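The large disc is held upright and the stand is empty; the face mark is at (380,349). Moving over the pad while tilting 60° with the fingertips toward the robot.

```bash
python3 - <<'E'
from h import *
delta([.435,.023,.10],target(180,60))
E
```

```text
t 12.7 cur [0.443  0.228  0.1161] | d cm [ -1.3  -20.47   1.62] r [ 0.053  1.048 -0.093] rows 8.4 q [ 0.25  0.53  1.85 -0.    0.77 -1.22]
```

Call:
send_rows(
  deltas=[
    {"tx":-1.3,"ty":-20.5,"tz":0,"rx":0.053,"ry":1.048,"rz":-0.093},
    {"tx":-1.3,"ty":-20.5,"tz":0,"rx":0.053,"ry":1.048,"rz":-0.093},
    {"tx":-1.3,"ty":-20.5,"tz":0,"rx":0.053,"ry":1.048,"rz":-0.093},
    {"tx":-1.3,"ty":-20.5,"tz":0,"rx":0.053,"ry":1.048,"rz":-0.093},
    {"tx":-1.3,"ty":-20.5,"tz":0,"rx":0.053,"ry":1.048,"rz":-0.093},
  ],
)

```text
time: 13.12
position: [0.4329, 0.02, 0.1137]
tool_rot: [0.022, 0.95, -0.0, -0.311]
ft_force: [0.6, 0.8, -0.6]
grip_width: 0.0437
```

```bash
python3 - <<'E'
from h import *
delta([.435,.023,.10],target(180,60))
E
```

```text
t 13.12 cur [0.4329 0.02   0.1137] | d cm [-0.97  0.33  0.99] r [ 0.021  0.415 -0.039] rows 3.3 q [-0.16  0.73  1.58 -0.08  1.45 -1.65]
```

Call:
send_rows(
  deltas=[
    {"tx":-0.8,"ty":0.3,"tz":0,"rx":0.021,"ry":0.415,"rz":-0.039},
    {"tx":-0.8,"ty":0.3,"tz":0,"rx":0.021,"ry":0.415,"rz":-0.039},
    {"tx":-0.8,"ty":0.3,"tz":0,"rx":0.021,"ry":0.415,"rz":-0.039},
    {"tx":-0.8,"ty":0.3,"tz":0,"rx":0.021,"ry":0.415,"rz":-0.039},
    {"tx":-0.8,"ty":0.3,"tz":0,"rx":0.021,"ry":0.415,"rz":-0.039},
  ],
)

```text
time: 13.53
position: [0.4391, 0.0249, 0.1051]
tool_rot: [-0.0, 0.866, 0.0, -0.5]
ft_force: [0.2, -0.0, -2.3]
grip_width: 0.0439
```

```bash
python3 - <<'E'
from h import *
delta([.435,.023,.03],target(180,60));st()
o=robot.get_obs();c=robot.camera("scene");save(c,"s2.png",crop=(200,60,440,260),s=3);d=robot.camera("wrist");save(d,"w12.png");
E
```

```text
t 13.53 cur [0.4391 0.0249 0.1051] | d cm [-6.3 -0.2  4.1] r [ 0.001 -0.001  0.   ] rows 1.8 q [-0.12  0.97  1.35 -0.11  1.87 -1.67]
t 13.53 pos [0.4391 0.0249 0.1051] ax -179.95 z [-0.866  0.001 -0.499] F [ 0.15 -0.02 -2.3 ] w 0.0439 q [-0.123  0.969  1.347 -0.111  1.869 -1.666]
```

View pics/s2.png

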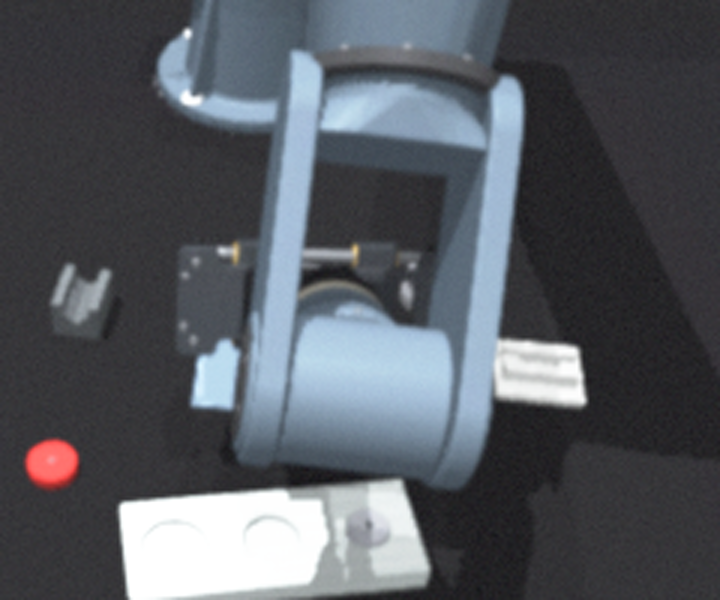

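View pics/w12.png

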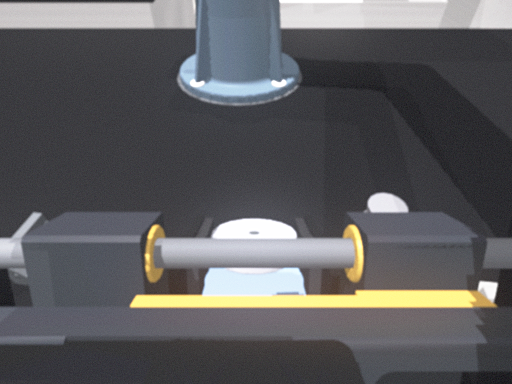

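Call:
send_rows(
  deltas=[
    {"tx":-3.0,"ty":-0.1,"tz":2.0,"rx":0,"ry":0,"rz":0},
    {"tx":-6.0,"ty":-0.1,"tz":3.9,"rx":0,"ry":0,"rz":0},
    {"tx":-7.0,"ty":-0.1,"tz":4.5,"rx":0,"ry":0,"rz":0},
    {"tx":-7.0,"ty":-0.1,"tz":4.5,"rx":0,"ry":0,"rz":0},
    {"tx":-7.0,"ty":-0.1,"tz":4.5,"rx":0,"ry":0,"rz":0},
  ],
)

```text
time: 14.05
position: [0.4359, 0.0243, 0.0271]
tool_rot: [-0.0, 0.867, 0.0, -0.498]
ft_force: [0.5, -0.7, -0.3]
grip_width: 0.0437
```

Call:
send_rows(
  deltas=[
    {"tx":0,"ty":0,"tz":0,"rx":0,"ry":0,"rz":0},
  ],
)

```text
time: 14.13
position: [0.4369, 0.0242, 0.0277]
tool_rot: [0.0, 0.868, -0.0, -0.497]
ft_force: [0.7, -0.5, -1.2]
grip_width: 0.044
```

```bash
python3 - <<'E'
from h import *
delta([.435,.023,.017],target(180,60));st()
E
```

```text
t 14.13 cur [0.4369 0.0242 0.0277] | d cm [-0.83 -0.12  0.71] r [-0.     0.007 -0.   ] rows 0.3 q [-0.12  1.08  1.34 -0.11  1.76 -1.65]
t 14.13 pos [0.4369 0.0242 0.0277] ax 179.97 z [-0.862 -0.    -0.506] F [ 0.74 -0.51 -1.16] w 0.044 q [-0.125  1.079  1.34  -0.109  1.758 -1.654]
```

Call:
send_rows(
  deltas=[
    {"tx":-0.6,"ty":0,"tz":0.35,"rx":0,"ry":0,"rz":0},
    {"tx":-0.6,"ty":0,"tz":0.35,"rx":0,"ry":0,"rz":0},
    {"tx":-0.6,"ty":0,"tz":0.35,"rx":0,"ry":0,"rz":0},
  ],
)

```text
time: 14.38
position: [0.4365, 0.0242, 0.0196]
tool_rot: [0.0, 0.868, 0.0, -0.497]
ft_force: [-0.2, 0.3, -1.1]
grip_width: 0.044
```

Call:
send_rows(
  deltas=[
    {"tx":-0.2,"ty":0,"tz":0.12,"rx":0,"ry":0,"rz":0},
    {"tx":-0.2,"ty":0,"tz":0.12,"rx":0,"ry":0,"rz":0},
  ],
)

```text
time: 14.55
position: [0.4367, 0.0242, 0.0182]
tool_rot: [0.0, 0.867, 0.0, -0.498]
ft_force: [3.1, -0.4, 4.4]
grip_width: 0.0437
```

Touched the pad at about 4.4 N. Opening.

Call:
send_rows(
  deltas=[
    {"tx":0,"ty":0,"tz":0,"rx":0,"ry":0,"rz":0},
    {"tx":0,"ty":0,"tz":0,"rx":0,"ry":0,"rz":0},
    {"tx":0,"ty":0,"tz":0,"rx":0,"ry":0,"rz":0},
    {"tx":0,"ty":0,"tz":0,"rx":0,"ry":0,"rz":0},
    {"tx":0,"ty":0,"tz":0,"rx":0,"ry":0,"rz":0},
  ],
  claw=7.5,
)

```text
time: 14.97
position: [0.4359, 0.0243, 0.0165]
tool_rot: [-0.0, 0.867, 0.0, -0.498]
ft_force: [1.4, 0.1, -0.1]
grip_width: 0.069
```

```bash
python3 - <<'E'
from h import *
d=robot.camera("wrist");save(d,"w13.png",s=1.5);st()
E
```

```text
t 15.02 pos [0.4359 0.0243 0.0165] ax -179.99 z [-0.864  0.    -0.504] F [ 0.61  0.59 -0.34] w 0.0716 q [-0.125  1.097  1.336 -0.109  1.746 -1.653]
```

View pics/w13.png

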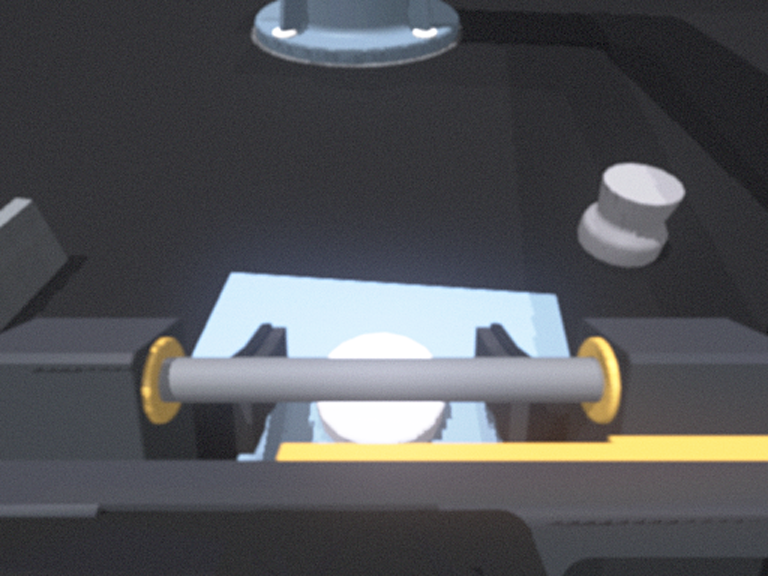

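The large disc has dropped flat on the pad and sits free between the fingers. Lifting straight up, then turning the tool down with the jaws along the nest's x.

Call:
send_rows(
  deltas=[
    {"tx":2,"ty":0,"tz":-1.15,"rx":0,"ry":0,"rz":0},
    {"tx":5,"ty":0,"tz":-2.9,"rx":0,"ry":0,"rz":0},
    {"tx":8.7,"ty":0,"tz":-5,"rx":0,"ry":0,"rz":0},
    {"tx":10.4,"ty":0,"tz":-6,"rx":0,"ry":0,"rz":0},
  ],
)

```text
time: 15.35
position: [0.436, 0.0242, 0.14]
tool_rot: [0.0, 0.868, -0.0, -0.497]
ft_force: [-0.0, 0.2, -0.3]
grip_width: 0.0748
```

```bash
python3 - <<'E'
from h import *
delta([.447,-.012,.12],target(98.4));st()
E
```

```text
t 15.35 cur [0.436  0.0242 0.14  ] | d cm [-2.29 -3.62  0.07] r [-0.736 -0.852  1.284] rows 13.7 q [-0.12  0.91  1.36 -0.11  1.91 -1.67]
t 15.35 pos [0.436  0.0242 0.14  ] ax 179.95 z [-0.863 -0.    -0.506] F [-0.04  0.23 -0.35] w 0.0748 q [-0.125  0.912  1.359 -0.114  1.906 -1.671]
```

Call:
send_rows(
  deltas=[
    {"tx":-2.3,"ty":-3.6,"tz":0,"rx":-0.736,"ry":-0.852,"rz":1.284},
    {"tx":-2.3,"ty":-3.6,"tz":0,"rx":-0.736,"ry":-0.852,"rz":1.284},
    {"tx":-2.3,"ty":-3.6,"tz":0,"rx":-0.736,"ry":-0.852,"rz":1.284},
    {"tx":-2.3,"ty":-3.6,"tz":0,"rx":-0.736,"ry":-0.852,"rz":1.284},
    {"tx":-2.3,"ty":-3.6,"tz":0,"rx":-0.736,"ry":-0.852,"rz":1.284},
  ],
)

```text
time: 15.77
position: [0.4474, -0.0124, 0.1167]
tool_rot: [0.27, 0.901, 0.0, -0.339]
ft_force: [-0.4, -0.3, 0.2]
grip_width: 0.075
```

```bash
python3 - <<'E'
from h import *
delta([.447,-.012,.12],target(98.4));st()
E
```

```text
t 15.77 cur [ 0.4474 -0.0124  0.1167] | d cm [ 0.25 -0.05 -0.22] r [-0.465 -0.539  0.808] rows 8.6 q [-0.28  0.77  1.52  0.01  1.54 -1.27]
t 15.77 pos [ 0.4474 -0.0124  0.1167] ax 142.13 z [-0.611  0.183 -0.77 ] F [-0.44 -0.26  0.21] w 0.075 q [-0.282  0.77   1.523  0.006  1.54  -1.274]
```

Call:
send_rows(
  deltas=[
    {"tx":0.2,"ty":0,"tz":-0.2,"rx":-0.465,"ry":-0.539,"rz":0.808},
    {"tx":0.2,"ty":0,"tz":-0.2,"rx":-0.465,"ry":-0.539,"rz":0.808},
    {"tx":0.2,"ty":0,"tz":-0.2,"rx":-0.465,"ry":-0.539,"rz":0.808},
    {"tx":0.2,"ty":0,"tz":-0.2,"rx":-0.465,"ry":-0.539,"rz":0.808},
    {"tx":0.2,"ty":0,"tz":-0.2,"rx":-0.465,"ry":-0.539,"rz":0.808},
  ],
)

```text
time: 16.18
position: [0.4471, -0.0117, 0.1199]
tool_rot: [0.509, 0.848, 0.0, -0.148]
ft_force: [-0.7, 0.1, 0.2]
grip_width: 0.0751
```

```bash
python3 - <<'E'
from h import *
delta([.447,-.012,.12],target(98.4));st()
E
```

```text
t 16.18 cur [ 0.4471 -0.0117  0.1199] | d cm [-0.02 -0.03 -0.01] r [-0.194 -0.226  0.34 ] rows 3.6 q [-0.32  0.57  1.78  0.07  1.08 -0.85]
t 16.18 pos [ 0.4471 -0.0117  0.1199] ax 116.86 z [-0.25   0.151 -0.956] F [-0.68  0.06  0.19] w 0.0751 q [-0.322  0.57   1.783  0.073  1.079 -0.855]
```

Call:
send_rows(
  deltas=[
    {"tx":0,"ty":0,"tz":0,"rx":-0.194,"ry":-0.226,"rz":0.34},
    {"tx":0,"ty":0,"tz":0,"rx":-0.194,"ry":-0.226,"rz":0.34},
    {"tx":0,"ty":0,"tz":0,"rx":-0.194,"ry":-0.226,"rz":0.34},
    {"tx":0,"ty":0,"tz":0,"rx":-0.194,"ry":-0.226,"rz":0.34},
    {"tx":0,"ty":0,"tz":0,"rx":-0.194,"ry":-0.226,"rz":0.34},
  ],
)

```text
time: 16.6
position: [0.4438, -0.0096, 0.1198]
tool_rot: [0.651, 0.759, -0.001, -0.004]
ft_force: [-0.5, 0.1, -0.8]
grip_width: 0.075
```

```bash
python3 - <<'E'
from h import *
delta([.447,-.012,.12],target(98.4));st()
o=robot.get_obs();c=robot.camera("wrist");save(c,"w14.png",s=1.5)
im=rect(c,o,(.441,.023),.016,ang=8.4);cv2.imwrite("pics/r4.png",im[:,:,::-1]);st()
for r in robot.tip_of("disc_large","wrist")[:2]+robot.outline_of("disc_large","wrist")[:2]: print(r["p"],r["xy"],atz(c,[r["xy"]],.016,o))
E
```

```text
t 16.6 cur [ 0.4438 -0.0096  0.1198] | d cm [-0.29  0.28 -0.02] r [-0.006 -0.004  0.006] rows 0.1 q [-0.28  0.47  1.97  0.    0.71 -0.43]
t 16.6 pos [ 0.4438 -0.0096  0.1198] ax 98.73 z [-0.007  0.003 -1.   ] F [-0.55  0.14 -0.79] w 0.075 q [-0.275  0.471  1.97   0.002  0.708 -0.429]
t 16.65 pos [ 0.4455 -0.0103  0.1198] ax 98.86 z [-0.006  0.003 -1.   ] F [-0.02  0.42  0.78] w 0.075 q [-0.276  0.472  1.967  0.002  0.709 -0.432]
0.92 [267.8, 148.2] [[0.45033551 0.02598325 0.016     ]]
0.57 [265.6, 148.2] [[0.44850309 0.02570176 0.016     ]]
```

View pics/w14.png

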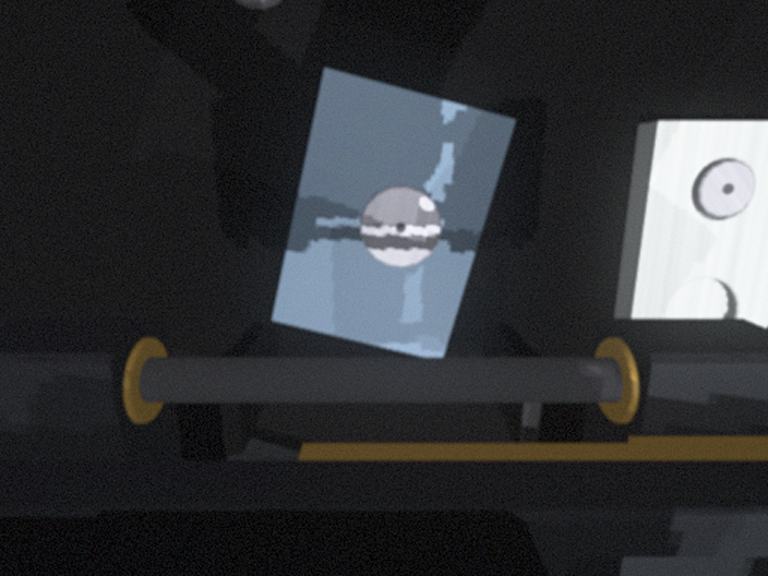

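View pics/r4.png

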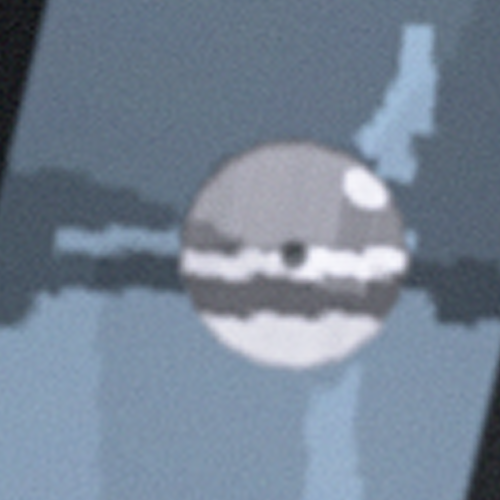

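The disc lies flat on the pad, measuring 228 px (45.6 mm) across, with its mark at r4 (293,253). I'll measure again now that the arm has settled.

```bash
python3 - <<'E'
from h import *
st();o=robot.get_obs();c=robot.camera("wrist");st()
im=rect(c,o,(.4498,.0235),.016,ang=8.4);cv2.imwrite("pics/r5.png",im[:,:,::-1])
g=cv2.GaussianBlur(cv2.cvtColor(im,cv2.COLOR_RGB2GRAY),(5,5),1.5)
h=cv2.HoughCircles(g,cv2.HOUGH_GRADIENT_ALT,1,30,param1=60,param2=.5,minRadius=105,maxRadius=125)
print(h); p=rectpt((.4498,.0235),h.reshape(-1,h.shape[-1])[0],ang=8.4);print(p)
delta([p[0],p[1],.0105],target(98.4))
E
```

```text
t 16.75 pos [ 0.4479 -0.0114  0.1198] ax 98.79 z [-0.003  0.003 -1.   ] F [-0.23 -0.14 -0.06] w 0.0749 q [-0.277  0.474  1.963  0.003  0.709 -0.432]
t 16.8 pos [ 0.4482 -0.0117  0.1197] ax 98.75 z [-0.003  0.003 -1.   ] F [-0.04 -0.1  -0.2 ] w 0.0752 q [-0.277  0.474  1.962  0.002  0.709 -0.432]
[[[247.       252.       111.285034]]]
[0.44926487 0.02301664]
t 16.8 cur [ 0.4482 -0.0117  0.1197] | d cm [ 3.38  0.66 10.93] r [-0.003 -0.003  0.006] rows 2.7 q [-0.28  0.47  1.96  0.    0.71 -0.43]
```

Call:
send_rows(
  deltas=[
    {"tx":3.4,"ty":0.66,"tz":4,"rx":-0.003,"ry":-0.003,"rz":0.006},
    {"tx":3.4,"ty":0.66,"tz":7,"rx":-0.003,"ry":-0.003,"rz":0.006},
    {"tx":3.4,"ty":0.66,"tz":8,"rx":-0.003,"ry":-0.003,"rz":0.006},
    {"tx":3.4,"ty":0.66,"tz":8,"rx":-0.003,"ry":-0.003,"rz":0.006},
    {"tx":3.4,"ty":0.66,"tz":8,"rx":-0.003,"ry":-0.003,"rz":0.006},
  ],
)

```text
time: 17.22
position: [0.4487, 0.0233, 0.0389]
tool_rot: [0.654, 0.757, -0.0, -0.001]
ft_force: [0.4, 0.0, 0.3]
grip_width: 0.075
```

```bash
python3 - <<'E'
from h import *
delta([.4493,.0230,.0105],target(98.4));c=robot.camera("wrist");save(c,"w15.png",s=1.5);delta([.4493,.0230,.0105],target(98.4))
E
```

```text
t 17.22 cur [0.4487 0.0233 0.0389] | d cm [-0.04  0.06  2.84] r [-0.002 -0.001 -0.001] rows 0.7 q [-0.2   0.65  2.01 -0.    0.49 -0.34]
t 17.27 cur [0.4492 0.0231 0.0397] | d cm [-0.01  0.    2.92] r [ 0.     0.    -0.001] rows 0.7 q [-0.2   0.64  2.01 -0.    0.49 -0.34]
```

View pics/w15.png

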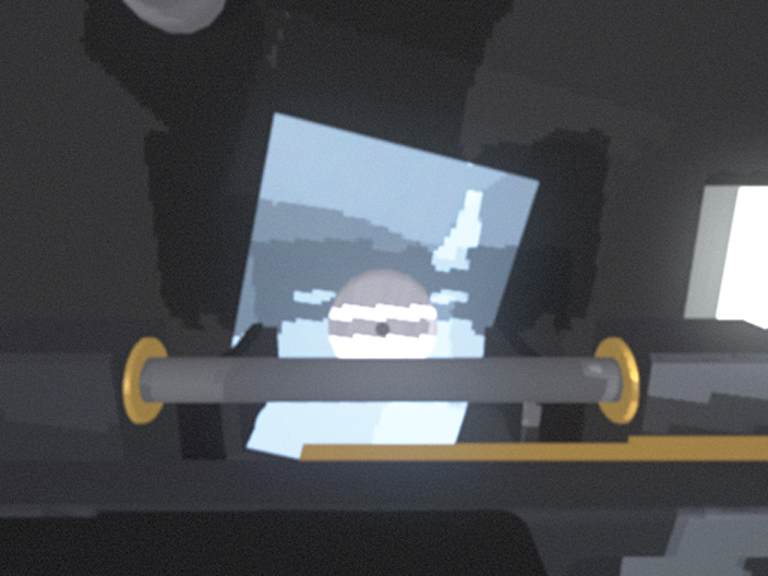

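Disc centred between the fingers (mark at 382,328). Descend and close.

Call:
send_rows(
  deltas=[
    {"tx":0,"ty":0,"tz":2,"rx":0,"ry":0,"rz":0},
    {"tx":0,"ty":0,"tz":2.9,"rx":0,"ry":0,"rz":0},
    {"tx":0,"ty":0,"tz":2.9,"rx":0,"ry":0,"rz":0},
    {"tx":0,"ty":0,"tz":2.9,"rx":0,"ry":0,"rz":0},
  ],
)

```text
time: 17.6
position: [0.4484, 0.0233, 0.0111]
tool_rot: [0.654, 0.757, -0.0, -0.0]
ft_force: [-0.7, 0.2, -0.3]
grip_width: 0.0752
```

Call:
send_rows(
  deltas=[
    {"tx":0,"ty":0,"tz":0,"rx":0,"ry":0,"rz":0},
    {"tx":0,"ty":0,"tz":0,"rx":0,"ry":0,"rz":0},
    {"tx":0,"ty":0,"tz":0,"rx":0,"ry":0,"rz":0},
    {"tx":0,"ty":0,"tz":0,"rx":0,"ry":0,"rz":0},
    {"tx":0,"ty":0,"tz":0,"rx":0,"ry":0,"rz":0},
  ],
  claw=0,
  squeeze=35,
)

```text
time: 18.02
position: [0.4483, 0.0236, 0.011]
tool_rot: [0.654, 0.757, 0.0, 0.0]
ft_force: [-0.3, -0.3, -0.0]
grip_width: 0.0493
```

Call:
send_rows(
  deltas=[
    {"tx":0,"ty":0,"tz":0,"rx":0,"ry":0,"rz":0},
    {"tx":0,"ty":0,"tz":0,"rx":0,"ry":0,"rz":0},
    {"tx":0,"ty":0,"tz":0,"rx":0,"ry":0,"rz":0},
  ],
)

```text
time: 18.27
position: [0.4484, 0.0236, 0.0109]
tool_rot: [0.654, 0.757, 0.0, 0.0]
ft_force: [0.4, 0.8, 3.8]
grip_width: 0.043
```

```bash
python3 - <<'E'
from h import *
st();delta([.642,-.105,.095],target(98.4))
E
```

```text
t 18.27 pos [0.4484 0.0236 0.0109] ax 98.36 z [ 0. -0. -1.] F [0.37 0.81 3.84] w 0.043 q [-0.197  0.708  2.021 -0.     0.413 -0.343]
t 18.27 cur [0.4484 0.0236 0.0109] | d cm [-15.54  17.29  -8.4 ] r [ 0.     0.    -0.001] rows 5.9 q [-0.2   0.71  2.02 -0.    0.41 -0.34]
```

Call:
send_rows(
  deltas=[
    {"tx":0,"ty":0,"tz":-2,"rx":0,"ry":0,"rz":0},
    {"tx":0,"ty":0,"tz":-5,"rx":0,"ry":0,"rz":0},
    {"tx":-4,"ty":3,"tz":-8.4,"rx":0,"ry":0,"rz":0},
    {"tx":-16.3,"ty":17.4,"tz":-8.4,"rx":0,"ry":0,"rz":0},
    {"tx":-16.3,"ty":17.4,"tz":-8.4,"rx":0,"ry":0,"rz":0},
  ],
)

```text
time: 18.68
position: [0.543, -0.0465, 0.09]
tool_rot: [0.653, 0.757, 0.0, 0.0]
ft_force: [1.0, -0.4, -1.8]
grip_width: 0.0432
```

```bash
python3 - <<'E'
from h import *
st();delta([.6447,-.112,.095],target(98.4))
E
```

```text
t 18.68 pos [ 0.543  -0.0465  0.09  ] ax 98.41 z [ 0.001 -0.    -1.   ] F [ 1.01 -0.41 -1.84] w 0.0432 q [-0.291  0.615  1.748 -0.     0.778 -0.437]
t 18.68 cur [ 0.543  -0.0465  0.09  ] | d cm [-7.97  9.11 -0.49] r [0.001 0.    0.   ] rows 2.9 q [-0.29  0.62  1.75 -0.    0.78 -0.44]
```

Call:
send_rows(
  deltas=[
    {"tx":-7.7,"ty":9.0,"tz":-0.5,"rx":0,"ry":0,"rz":0},
    {"tx":-7.7,"ty":9.0,"tz":-0.5,"rx":0,"ry":0,"rz":0},
    {"tx":-7.7,"ty":9.0,"tz":-0.5,"rx":0,"ry":0,"rz":0},
    {"tx":-7.7,"ty":9.0,"tz":-0.5,"rx":0,"ry":0,"rz":0},
    {"tx":-7.7,"ty":9.0,"tz":-0.5,"rx":0,"ry":0,"rz":0},
  ],
)

```text
time: 19.1
position: [0.6435, -0.1105, 0.0925]
tool_rot: [0.654, 0.756, -0.0, -0.0]
ft_force: [-1.3, 1.3, -0.6]
grip_width: 0.0432
```

Call:
send_rows(
  deltas=[
    {"tx":0,"ty":0,"tz":0,"rx":0,"ry":0,"rz":0},
    {"tx":0,"ty":0,"tz":0,"rx":0,"ry":0,"rz":0},
  ],
)

```text
time: 19.27
position: [0.6402, -0.1078, 0.0923]
tool_rot: [0.653, 0.757, -0.001, -0.002]
ft_force: [0.5, 0.0, -1.7]
grip_width: 0.0437
```

```bash
python3 - <<'E'
from h import *
st();o=robot.get_obs();c=robot.camera("wrist");st();save(c,"w16.png",s=1.5)
im=rect(c,o,(.638,-.068),.02,ang=8.4);cv2.imwrite("pics/r6.png",im[:,:,::-1])
E
```

```text
t 19.27 pos [ 0.6402 -0.1078  0.0923] ax 98.39 z [-0.005  0.002 -1.   ] F [ 0.53  0.04 -1.66] w 0.0437 q [-0.339  0.718  1.467 -0.     0.961 -0.485]
t 19.32 pos [ 0.6405 -0.1078  0.0926] ax 98.4 z [-0.004  0.001 -1.   ] F [-0.07 -0.56 -1.64] w 0.0431 q [-0.338  0.718  1.467 -0.     0.961 -0.485]
```

View pics/r6.png

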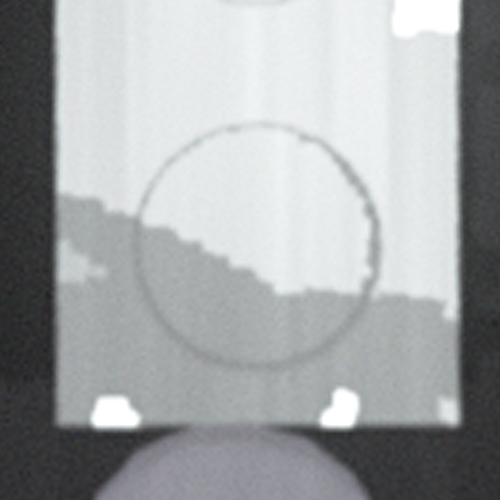

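View pics/w16.png

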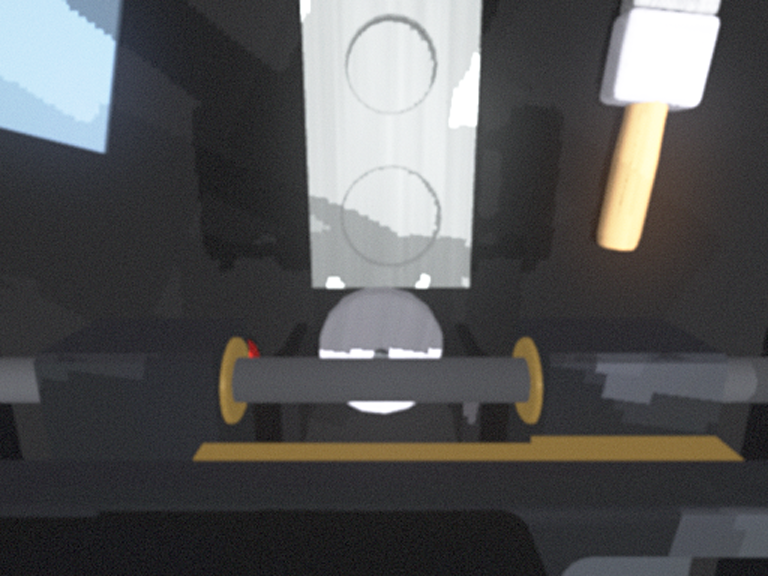

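The large pocket ring is at r6 centre (257,246–250), radius 123 px (24.6 mm). Approaching to just above it.

Call:
send_rows(
  deltas=[
    {"tx":3.0,"ty":0.43,"tz":2,"rx":0,"ry":0,"rz":0},
    {"tx":4.05,"ty":0.43,"tz":5.0,"rx":0,"ry":0,"rz":0},
    {"tx":4.05,"ty":0.43,"tz":6.2,"rx":0,"ry":0,"rz":0},
    {"tx":4.05,"ty":0.43,"tz":6.2,"rx":0,"ry":0,"rz":0},
    {"tx":4.05,"ty":0.43,"tz":6.2,"rx":0,"ry":0,"rz":0},
  ],
)

```text
time: 19.73
position: [0.6403, -0.0686, 0.0309]
tool_rot: [0.653, 0.757, -0.001, -0.001]
ft_force: [-0.0, -0.2, -1.1]
grip_width: 0.0431
```

Call:
send_rows(
  deltas=[
    {"tx":0,"ty":0,"tz":0,"rx":0,"ry":0,"rz":0},
    {"tx":0,"ty":0,"tz":0,"rx":0,"ry":0,"rz":0},
  ],
)

```text
time: 19.9
position: [0.6423, -0.0697, 0.0329]
tool_rot: [0.654, 0.756, 0.0, 0.001]
ft_force: [-0.1, 0.7, -1.4]
grip_width: 0.0432
```

```bash
python3 - <<'E'
from h import *
st();o=robot.get_obs();c=robot.camera("wrist");save(c,"w17.png",crop=(150,50,360,250),s=3.5);st()
import pickle;pickle.dump((c,o),open("l.pkl","wb"))
E
```

```text
t 19.9 pos [ 0.6423 -0.0697  0.0329] ax 98.31 z [ 0.003 -0.001 -1.   ] F [-0.12  0.69 -1.35] w 0.0432 q [-0.281  0.797  1.506 -0.     0.835 -0.425]
t 19.95 pos [ 0.6421 -0.0696  0.0329] ax 98.31 z [ 0.003 -0.001 -1.   ] F [ 0.36 -0.17 -2.16] w 0.0435 q [-0.281  0.797  1.506 -0.     0.836 -0.425]
```

View pics/w17.png

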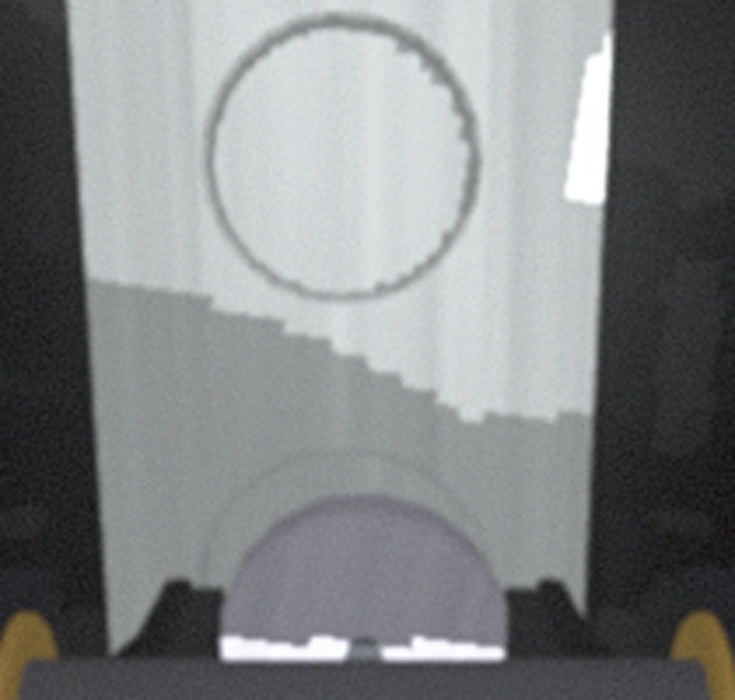

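```bash
python3 - <<'E'
from h import *
import pickle;c,o=pickle.load(open("l.pkl","rb"));z=o["position"][2]
f=lambda u,v:(150+u/3.5,50+v/3.5)
print("nest L,R",tl(c,f(103,500),z-.02),tl(c,f(590,500),z-.02),"ring top",tl(c,f(346,450),z-.02),"med ring top/bot/l/r",*[tl(c,f(*p),z-.02) for p in((343,14),(343,299),(207,158),(480,158))])
print("disc top edge",tl(c,f(363,495),-.0055),"bottom edge",tl(c,f(363,495),.0065),"LR",tl(c,f(220,620),-.0055),tl(c,f(508,620),-.0055),"mark",tl(c,f(364,650),-.0055))
E
```

```text
nest L,R [ 19.05 -42.08  12.94] [18.99 37.91 12.94] ring top [27.42 -2.13 12.94] med ring top/bot/l/r [93.33 -2.29 12.94] [51.68 -2.5  12.94] [ 72.93 -23.1   12.94] [72.9  18.47 12.94]
disc top edge [24.69  0.61 -5.5 ] bottom edge [21.55  0.62  6.5 ] LR [  5.18 -21.01  -5.5 ] [ 5.14 22.52 -5.5 ] mark [ 0.3   0.75 -5.5 ]
```

Call:
send_rows(
  deltas=[
    {"tx":0.34,"ty":-0.28,"tz":0.45,"rx":0,"ry":0,"rz":0},
    {"tx":0.34,"ty":-0.28,"tz":0.45,"rx":0,"ry":0,"rz":0},
    {"tx":0.34,"ty":-0.28,"tz":0.45,"rx":0,"ry":0,"rz":0},
    {"tx":0.34,"ty":-0.28,"tz":0.45,"rx":0,"ry":0,"rz":0},
  ],
)

```text
time: 20.28
position: [0.6376, -0.0656, 0.0269]
tool_rot: [0.654, 0.757, -0.0, -0.0]
ft_force: [0.2, -0.5, -0.7]
grip_width: 0.0434
```

```bash
python3 - <<'E'
from h import *
st();o=robot.get_obs();c=robot.camera("wrist");save(c,"w18.png",crop=(150,50,360,250),s=3.5);st()
import pickle;pickle.dump((c,o),open("l.pkl","wb"))
E
```

```text
t 20.28 pos [ 0.6376 -0.0656  0.0269] ax 98.36 z [-0. -0. -1.] F [ 0.2  -0.54 -0.67] w 0.0434 q [-0.276  0.802  1.519 -0.     0.821 -0.422]
t 20.33 pos [ 0.6377 -0.0655  0.0269] ax 98.36 z [-0. -0. -1.] F [ 0.16 -0.26 -1.59] w 0.0434 q [-0.276  0.802  1.519 -0.     0.821 -0.422]
```

View pics/w18.png

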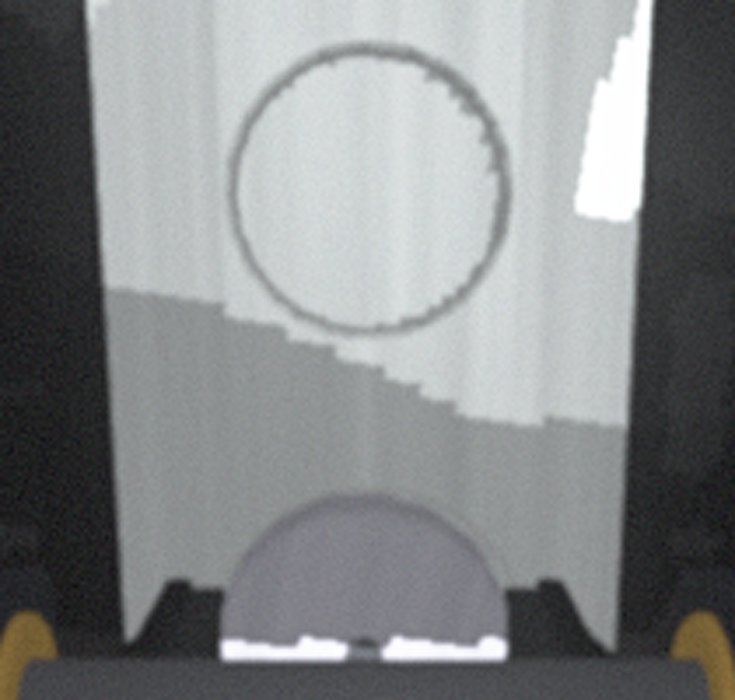

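```bash
python3 - <<'E'
from h import *
import pickle;c,o=pickle.load(open("l.pkl","rb"));z=o["position"][2]
f=lambda u,v:(150+u/3.5,50+v/3.5)
print("nest L,R",tl(c,f(117,500),z-.02),tl(c,f(623,500),z-.02),"med ring top/bot/l/r",*[tl(c,f(*p),z-.02) for p in((370,43),(370,333),(231,190),(510,190))])
for x in(72.0,71.5,71.0,70.5,70):
    pass
# predicted ring-top rows for given pocket centre x, and disc bottom/top rim for disc x
T=np.array(c["tool_from_camera"])
def row(x,zt):
    q=(np.array([x,0.5,zt*1000])/1000-T[:3,3])@T[:3,:3];K=np.array(c["intrinsics"]);return ((K@q)[1]/q[2]-50)*3.5
for x in(-1.5,-1,0,1,2): print("disc c",x,"top rim",row(x+23,-.0055).round(),"bot rim",row(x+23,.0065).round(),"mark",row(x,-.0055).round(),"| pocket c",x,"ring top",row(x+24.5,z-.02).round())
E
```

```text
nest L,R [ 20.65 -38.4    6.93] [20.59 41.86  6.93] med ring top/bot/l/r [88.51  1.67  6.93] [47.02  1.7   6.93] [ 68.14 -18.9    6.93] [68.11 22.42  6.93]
disc c -1.5 top rim 516.0 bot rim 495.0 mark 661.0 | pocket c -1.5 ring top 485.0
disc c -1 top rim 513.0 bot rim 492.0 mark 658.0 | pocket c -1 ring top 482.0
disc c 0 top rim 506.0 bot rim 486.0 mark 652.0 | pocket c 0 ring top 476.0
disc c 1 top rim 500.0 bot rim 480.0 mark 646.0 | pocket c 1 ring top 470.0
disc c 2 top rim 493.0 bot rim 474.0 mark 640.0 | pocket c 2 ring top 464.0
```

Call:
send_rows(
  deltas=[
    {"tx":-0.1,"ty":0.1,"tz":0,"rx":0,"ry":0,"rz":0},
    {"tx":-0.1,"ty":0.1,"tz":0,"rx":0,"ry":0,"rz":0},
    {"tx":-0.1,"ty":0.1,"tz":0,"rx":0,"ry":0,"rz":0},
  ],
)

```text
time: 20.58
position: [0.6391, -0.0665, 0.0269]
tool_rot: [0.654, 0.757, -0.0, 0.0]
ft_force: [0.5, 0.2, -1.4]
grip_width: 0.0431
```

```bash
python3 - <<'E'
from h import *
st();o=robot.get_obs();c=robot.camera("wrist");save(c,"w19.png",crop=(150,50,360,250),s=3.5);st()
import pickle;pickle.dump((c,o),open("l.pkl","wb"))
E
```

```text
t 20.58 pos [ 0.6391 -0.0665  0.0269] ax 98.35 z [-0. -0. -1.] F [ 0.55  0.24 -1.4 ] w 0.0431 q [-0.277  0.804  1.515 -0.     0.823 -0.423]
t 20.63 pos [ 0.6389 -0.0664  0.0268] ax 98.36 z [-0. -0. -1.] F [-0.24 -0.07 -1.95] w 0.0436 q [-0.277  0.804  1.515 -0.     0.823 -0.423]
```

View pics/w19.png

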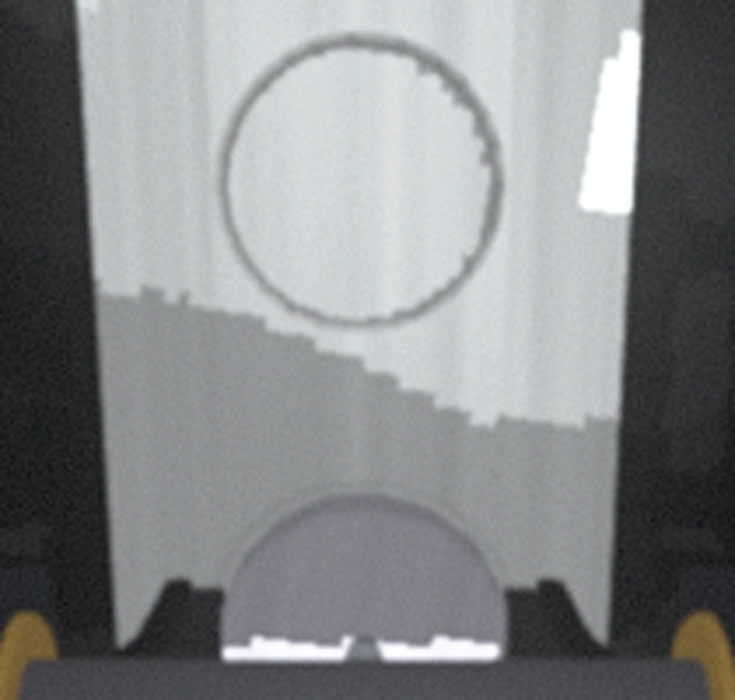

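Medium ring centre at col 361, nest centre at 361, disc at 364, and a thin ring gap shows round the disc. Lowering.

Call:
send_rows(
  deltas=[
    {"tx":0,"ty":-0.03,"tz":0.25,"rx":0,"ry":0,"rz":0},
    {"tx":0,"ty":-0.03,"tz":0.5,"rx":0,"ry":0,"rz":0},
    {"tx":0,"ty":-0.03,"tz":0.5,"rx":0,"ry":0,"rz":0},
    {"tx":0,"ty":-0.03,"tz":0.5,"rx":0,"ry":0,"rz":0},
  ],
)

```text
time: 20.97
position: [0.6382, -0.0663, 0.0214]
tool_rot: [0.654, 0.757, -0.0, -0.001]
ft_force: [0.3, 0.4, -1.4]
grip_width: 0.0432
```

```bash
python3 - <<'E'
from h import *
st();o=robot.get_obs();c=robot.camera("wrist");save(c,"w20.png",crop=(150,50,360,250),s=3.5);st()
E
```

```text
t 20.97 pos [ 0.6382 -0.0663  0.0214] ax 98.36 z [-0.001  0.    -1.   ] F [ 0.31  0.36 -1.35] w 0.0432 q [-0.277  0.811  1.518 -0.     0.814 -0.423]
t 21.02 pos [ 0.6383 -0.0664  0.0216] ax 98.36 z [-0.001  0.    -1.   ] F [-0.09  0.08 -2.03] w 0.0433 q [-0.277  0.811  1.518 -0.     0.814 -0.423]
```

View pics/w20.png

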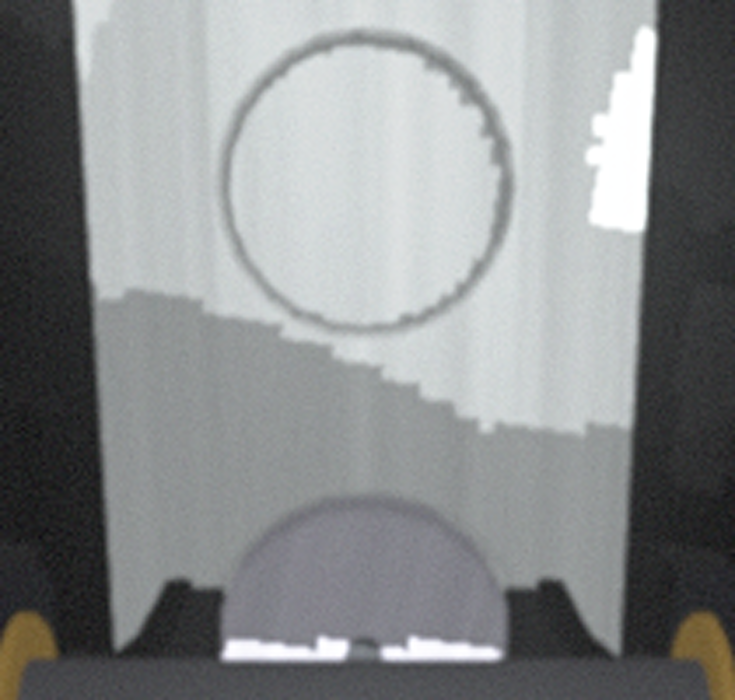

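No contact force beyond the disc's own weight, so it's in the pocket. Release.

Call:
send_rows(
  deltas=[
    {"tx":0,"ty":0,"tz":0,"rx":0,"ry":0,"rz":0},
    {"tx":0,"ty":0,"tz":0,"rx":0,"ry":0,"rz":0},
    {"tx":0,"ty":0,"tz":0,"rx":0,"ry":0,"rz":0},
    {"tx":0,"ty":0,"tz":-1,"rx":0,"ry":0,"rz":0},
    {"tx":-1,"ty":0,"tz":-4,"rx":0,"ry":0,"rz":0},
  ],
  claw=7.5,
)

```text
time: 21.43
position: [0.636, -0.0738, 0.0586]
tool_rot: [0.653, 0.757, -0.002, -0.005]
ft_force: [-0.5, -0.2, -0.5]
grip_width: 0.0687
```

Call:
send_rows(
  deltas=[
    {"tx":-3,"ty":0,"tz":-4,"rx":0,"ry":0,"rz":0},
    {"tx":-3,"ty":0,"tz":-4,"rx":0,"ry":0,"rz":0},
    {"tx":-3,"ty":0,"tz":-4,"rx":0,"ry":0,"rz":0},
    {"tx":-3,"ty":0,"tz":-4,"rx":0,"ry":0,"rz":0},
    {"tx":-3,"ty":0,"tz":-4,"rx":0,"ry":0,"rz":0},
  ],
)

```text
time: 21.85
position: [0.6428, -0.105, 0.1008]
tool_rot: [0.654, 0.757, -0.001, -0.002]
ft_force: [0.2, 0.1, 0.3]
grip_width: 0.075
```

```bash
python3 - <<'E'
from h import *
st();o=robot.get_obs();c=robot.camera("wrist");st();save(c,"w21.png",s=1.5)
im=rect(c,o,(.638,-.068),.024,ang=8.4);cv2.imwrite("pics/r7.png",im[:,:,::-1])
delta([.548,-.28,.11],target(98.4))
E
```

```text
t 21.85 pos [ 0.6428 -0.105   0.1008] ax 98.36 z [-0.003  0.001 -1.   ] F [0.22 0.07 0.27] w 0.075 q [-0.333  0.709  1.458  0.     0.979 -0.479]
t 21.9 pos [ 0.6427 -0.1047  0.1003] ax 98.39 z [-0.004  0.002 -1.   ] F [ 0.59 -0.61 -0.61] w 0.0749 q [-0.333  0.71   1.458  0.     0.978 -0.479]
t 21.9 cur [ 0.6427 -0.1047  0.1003] | d cm [-15.96 -11.93  -0.96] r [-0.004 -0.002 -0.   ] rows 4.8 q [-0.33  0.71  1.46  0.    0.98 -0.48]
```

View pics/w21.png

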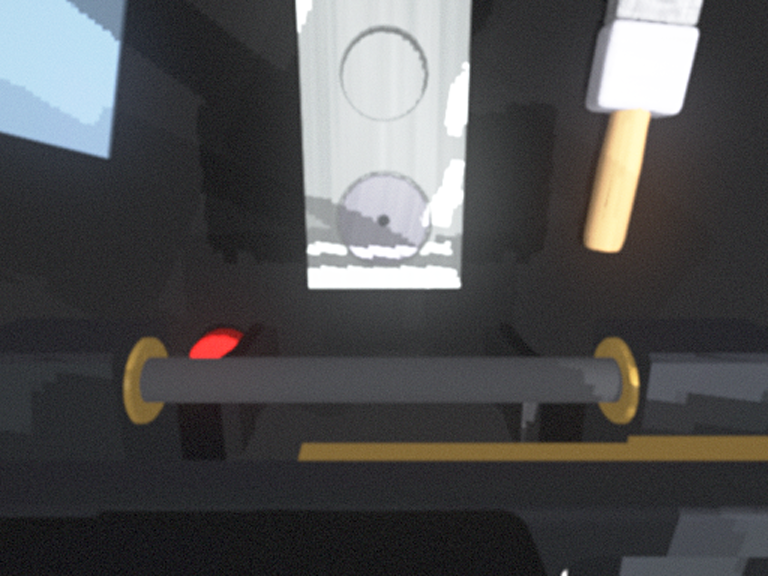

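View pics/r7.png

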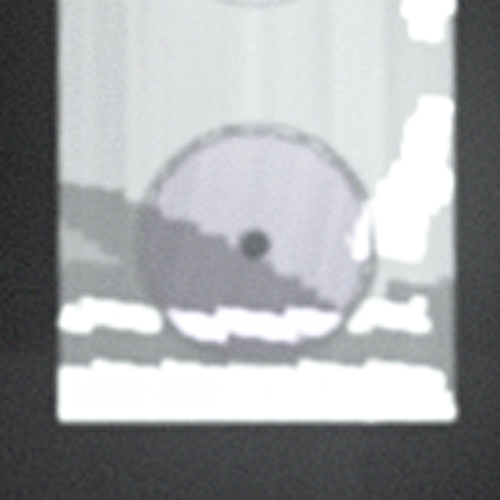

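The large disc sits in its ring with the mark at r7 (255,243). On to the medium disc, the plain one.

Call:
send_rows(
  deltas=[
    {"tx":-15.9,"ty":-12.6,"tz":0,"rx":0,"ry":0,"rz":0},
    {"tx":-15.9,"ty":-12.6,"tz":0,"rx":0,"ry":0,"rz":0},
    {"tx":-15.9,"ty":-12.6,"tz":0,"rx":0,"ry":0,"rz":0},
    {"tx":-15.9,"ty":-12.6,"tz":0,"rx":0,"ry":0,"rz":0},
    {"tx":-15.9,"ty":-12.6,"tz":0,"rx":0,"ry":0,"rz":0},
  ],
  claw=5.5,
)

```text
time: 22.32
position: [0.5406, -0.2818, 0.1002]
tool_rot: [0.653, 0.757, -0.0, -0.002]
ft_force: [0.3, -0.9, -0.5]
grip_width: 0.0563
```

Call:
send_rows(
  deltas=[
    {"tx":0,"ty":0,"tz":0,"rx":0,"ry":0,"rz":0},
    {"tx":0,"ty":0,"tz":0,"rx":0,"ry":0,"rz":0},
    {"tx":0,"ty":0,"tz":0,"rx":0,"ry":0,"rz":0},
  ],
)

```text
time: 22.57
position: [0.5422, -0.2803, 0.1007]
tool_rot: [0.654, 0.757, 0.0, -0.002]
ft_force: [0.3, -0.0, 0.1]
grip_width: 0.0554
```

```bash
python3 - <<'E'
from h import *
st();o=robot.get_obs();c=robot.camera("wrist");st();save(c,"w22.png",s=1.5)
for r in robot.outline_of("disc_medium","wrist")[:3]:
    v,u=np.nonzero(r["pixels"]);a,e,ax,t=blob(c,r["xy"],40);print(r["p"],r["xy"],c["color"][v,u].mean(0).round(),a,e,ax,atz(c,[e],.012,o))
st()
E
```

```text
t 22.57 pos [ 0.5422 -0.2803  0.1007] ax 98.34 z [-0.002  0.002 -1.   ] F [ 0.28 -0.02  0.09] w 0.0554 q [-0.66   0.664  1.569  0.     0.911 -0.806]
t 22.62 pos [ 0.5427 -0.2798  0.1009] ax 98.42 z [-0.002  0.002 -1.   ] F [ 0.7   0.76 -0.14] w 0.0553 q [-0.659  0.664  1.569  0.     0.911 -0.806]
0.89 [254.3, 148.0] [253. 253. 254.] [252.13170473 147.37174721] [252.13699722 147.35932159] (47.9704704284668, 48.171756744384766) [[ 0.53616812 -0.24436754  0.012     ]]
0.59 [297.8, 43.6] [255. 134. 130.] [299.19092066  44.03054731] [299.19487     44.02544403] (51.344871520996094, 56.548744201660156) [[ 0.5595651  -0.16424153  0.012     ]]
t 22.67 pos [ 0.543  -0.2796  0.1011] ax 98.47 z [-0.002  0.001 -1.   ] F [ 0.42 -0.21  0.87] w 0.0549 q [-0.658  0.664  1.569  0.     0.911 -0.806]
```

View pics/w22.png

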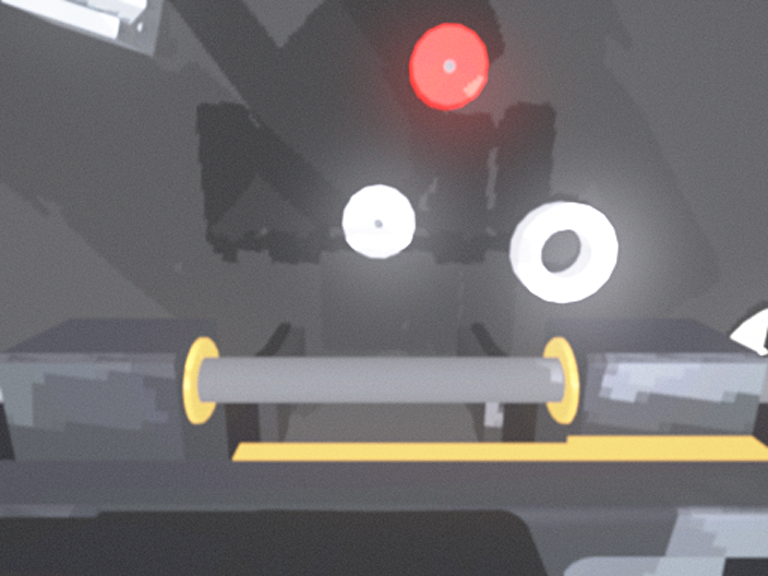

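Candidates in w22 are the plain steel disc at wrist (252,147) and the red look-alike at (299,44). The plain one is the disc asked for. The ring gauge clears the open finger by about 25 mm. Descending.

```bash
python3 - <<'E'
from h import *
delta([.5357,-.2444,.0065],target(98.4))
E
```

```text
t 22.67 cur [ 0.543  -0.2796  0.1011] | d cm [ 3.57 -0.19  9.47] r [-0.002 -0.002  0.001] rows 2.4 q [-0.66  0.66  1.57  0.    0.91 -0.81]
```

Call:
send_rows(
  deltas=[
    {"tx":3.57,"ty":-0.2,"tz":3,"rx":-0.002,"ry":-0.002,"rz":0},
    {"tx":3.57,"ty":-0.2,"tz":6,"rx":-0.002,"ry":-0.002,"rz":0},
    {"tx":3.57,"ty":-0.2,"tz":6.5,"rx":-0.002,"ry":-0.002,"rz":0},
    {"tx":3.57,"ty":-0.2,"tz":6.5,"rx":-0.002,"ry":-0.002,"rz":0},
    {"tx":3.57,"ty":-0.2,"tz":6.5,"rx":-0.002,"ry":-0.002,"rz":0},
  ],
)

```text
time: 23.08
position: [0.5369, -0.2466, 0.0373]
tool_rot: [0.653, 0.757, -0.0, 0.002]
ft_force: [-0.3, -1.1, 0.4]
grip_width: 0.0549
```

```bash
python3 - <<'E'
from h import *
delta([.5357,-.2444,.0065],target(98.4));c=robot.camera("wrist");save(c,"w23.png",s=1.5);delta([.5357,-.2444,.0065],target(98.4))
E
```

```text
t 23.08 cur [ 0.5369 -0.2466  0.0373] | d cm [ 0.24 -0.09  3.08] r [0.002 0.003 0.001] rows 0.7 q [-0.62  0.74  1.65 -0.    0.74 -0.77]
t 23.13 cur [ 0.5374 -0.2474  0.0381] | d cm [ 0.33 -0.13  3.16] r [0.004 0.004 0.   ] rows 0.8 q [-0.62  0.74  1.65 -0.    0.74 -0.77]
```

View pics/w23.png

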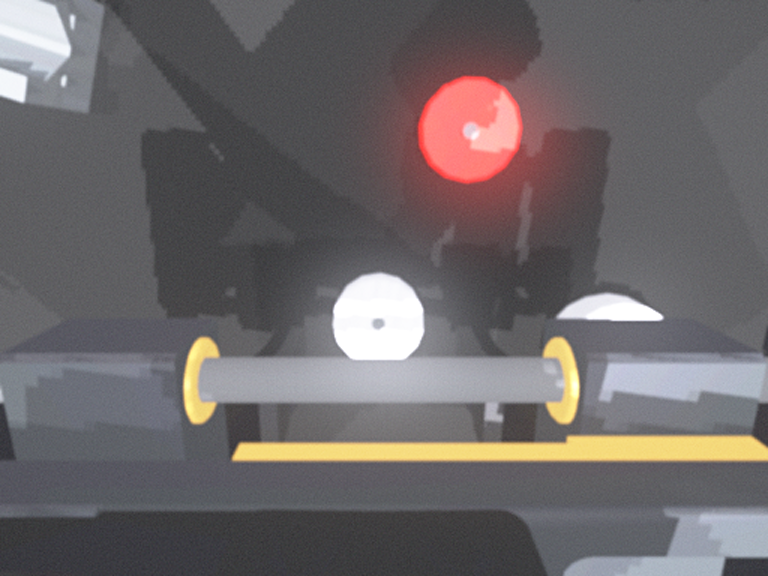

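Call:
send_rows(
  deltas=[
    {"tx":0.3,"ty":-0.1,"tz":2,"rx":0.003,"ry":0.003,"rz":0},
    {"tx":0.3,"ty":-0.1,"tz":3.1,"rx":0.003,"ry":0.003,"rz":0},
    {"tx":0.3,"ty":-0.1,"tz":3.1,"rx":0.003,"ry":0.003,"rz":0},
    {"tx":0.3,"ty":-0.1,"tz":3.1,"rx":0.003,"ry":0.003,"rz":0},
  ],
)

```text
time: 23.47
position: [0.5344, -0.2443, 0.0062]
tool_rot: [0.654, 0.757, -0.0, -0.001]
ft_force: [0.3, -0.4, -0.4]
grip_width: 0.055
```

```bash
python3 - <<'E'
from h import *
delta([.5357,-.2444,.0065],target(98.4));st()
E
```

```text
t 23.47 cur [ 0.5344 -0.2443  0.0062] | d cm [-0.03  0.12 -0.03] r [-0.001 -0.001 -0.001] rows 0.0 q [-0.62  0.79  1.67 -0.    0.69 -0.76]
t 23.47 pos [ 0.5344 -0.2443  0.0062] ax 98.34 z [-0.001  0.001 -1.   ] F [ 0.27 -0.43 -0.44] w 0.055 q [-0.619  0.792  1.666 -0.     0.685 -0.764]
```

Call:
send_rows(
  deltas=[
    {"tx":0,"ty":0.1,"tz":0,"rx":0,"ry":0,"rz":0},
    {"tx":0,"ty":0.1,"tz":0,"rx":0,"ry":0,"rz":0},
    {"tx":0,"ty":0.1,"tz":0,"rx":0,"ry":0,"rz":0},
    {"tx":0,"ty":0.1,"tz":0,"rx":0,"ry":0,"rz":0},
    {"tx":0,"ty":0.1,"tz":0,"rx":0,"ry":0,"rz":0},
  ],
  claw=0,
  squeeze=30,
)

```text
time: 23.88
position: [0.5356, -0.244, 0.0065]
tool_rot: [0.654, 0.757, -0.0, -0.0]
ft_force: [-0.3, -0.4, 2.6]
grip_width: 0.0355
```

Call:
send_rows(
  deltas=[
    {"tx":0,"ty":0,"tz":0,"rx":0,"ry":0,"rz":0},
    {"tx":0,"ty":0,"tz":0,"rx":0,"ry":0,"rz":0},
  ],
)

```text
time: 24.05
position: [0.5356, -0.244, 0.0065]
tool_rot: [0.654, 0.757, -0.0, -0.0]
ft_force: [-0.7, 0.4, 4.5]
grip_width: 0.0354
```

```bash
python3 - <<'E'
from h import *
st();delta([.6345,-.046,.095],target(98.4))
E
```

```text
t 24.05 pos [ 0.5356 -0.244   0.0065] ax 98.36 z [-0.001  0.    -1.   ] F [-0.72  0.35  4.55] w 0.0354 q [-0.617  0.792  1.664 -0.     0.686 -0.763]
t 24.05 cur [ 0.5356 -0.244   0.0065] | d cm [18.15 12.66 -8.86] r [-0.001 -0.    -0.001] rows 5.7 q [-0.62  0.79  1.66 -0.    0.69 -0.76]
```

Call:
send_rows(
  deltas=[
    {"tx":0,"ty":0,"tz":-3,"rx":0,"ry":0,"rz":0},
    {"tx":0,"ty":0,"tz":-7,"rx":0,"ry":0,"rz":0},
    {"tx":4,"ty":3,"tz":-8.9,"rx":0,"ry":0,"rz":0},
    {"tx":18.7,"ty":12.7,"tz":-8.9,"rx":0,"ry":0,"rz":0},
    {"tx":18.7,"ty":12.7,"tz":-8.9,"rx":0,"ry":0,"rz":0},
  ],
)

```text
time: 24.47
position: [0.5906, -0.1341, 0.094]
tool_rot: [0.655, 0.756, 0.0, 0.0]
ft_force: [1.0, -0.5, -1.4]
grip_width: 0.0357
```

```bash
python3 - <<'E'
from h import *
st();delta([.634,-.039,.095],target(98.4))
E
```

```text
t 24.47 pos [ 0.5906 -0.1341  0.094 ] ax 98.19 z [ 0.001 -0.    -1.   ] F [ 0.96 -0.51 -1.44] w 0.0357 q [-0.408  0.668  1.589  0.     0.884 -0.551]
t 24.47 cur [ 0.5906 -0.1341  0.094 ] | d cm [ 8.8   5.65 -0.1 ] r [ 0.001  0.    -0.004] rows 2.5 q [-0.41  0.67  1.59  0.    0.88 -0.55]
```

Call:
send_rows(
  deltas=[
    {"tx":8.6,"ty":5.5,"tz":-0.1,"rx":0,"ry":0,"rz":0},
    {"tx":8.6,"ty":5.5,"tz":-0.1,"rx":0,"ry":0,"rz":0},
    {"tx":8.6,"ty":5.5,"tz":-0.1,"rx":0,"ry":0,"rz":0},
    {"tx":8.6,"ty":5.5,"tz":-0.1,"rx":0,"ry":0,"rz":0},
    {"tx":8.6,"ty":5.5,"tz":-0.1,"rx":0,"ry":0,"rz":0},
  ],
)

```text
time: 24.88
position: [0.631, -0.0396, 0.0928]
tool_rot: [0.652, 0.758, -0.001, -0.001]
ft_force: [0.8, -0.2, -1.3]
grip_width: 0.0354
```

Call:
send_rows(
  deltas=[
    {"tx":0,"ty":0,"tz":0,"rx":0,"ry":0,"rz":0},
    {"tx":0,"ty":0,"tz":0,"rx":0,"ry":0,"rz":0},
  ],
)

```text
time: 25.05
position: [0.6306, -0.0424, 0.0931]
tool_rot: [0.654, 0.756, -0.001, -0.001]
ft_force: [1.0, -1.0, -1.2]
grip_width: 0.0355
```

```bash
python3 - <<'E'
from h import *
st();o=robot.get_obs();c=robot.camera("wrist");save(c,"w24.png",s=1.5)
delta([.628,.002,.030],target(98.4))
E
```

```text
t 25.05 pos [ 0.6306 -0.0424  0.0931] ax 98.27 z [-0.003  0.001 -1.   ] F [ 1.   -1.03 -1.19] w 0.0355 q [-0.244  0.698  1.515  0.     0.931 -0.388]
t 25.1 cur [ 0.6307 -0.0426  0.0932] | d cm [4.44 0.39 6.33] r [-0.002 -0.001 -0.003] rows 1.9 q [-0.24  0.7   1.52  0.    0.93 -0.39]
```

View pics/w24.png

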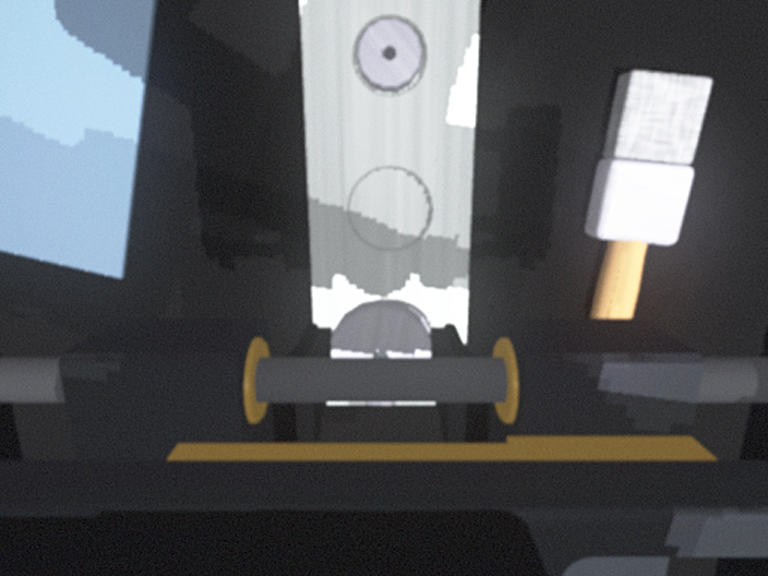

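Call:
send_rows(
  deltas=[
    {"tx":3.0,"ty":0.4,"tz":2,"rx":0,"ry":0,"rz":0},
    {"tx":4.35,"ty":0.4,"tz":5.0,"rx":0,"ry":0,"rz":0},
    {"tx":4.35,"ty":0.4,"tz":6.2,"rx":0,"ry":0,"rz":0},
    {"tx":4.35,"ty":0.4,"tz":6.2,"rx":0,"ry":0,"rz":0},
    {"tx":4.35,"ty":0.4,"tz":6.2,"rx":0,"ry":0,"rz":0},
  ],
)

```text
time: 25.52
position: [0.6287, 0.0012, 0.0311]
tool_rot: [0.654, 0.756, -0.001, -0.001]
ft_force: [1.4, -0.9, -1.0]
grip_width: 0.0352
```

Call:
send_rows(
  deltas=[
    {"tx":0,"ty":0,"tz":0,"rx":0,"ry":0,"rz":0},
    {"tx":0,"ty":0,"tz":0,"rx":0,"ry":0,"rz":0},
    {"tx":0,"ty":0,"tz":0,"rx":0,"ry":0,"rz":0},
  ],
)

```text
time: 25.77
position: [0.6302, 0.0015, 0.0331]
tool_rot: [0.654, 0.756, 0.001, 0.0]
ft_force: [0.8, 0.4, -2.2]
grip_width: 0.0352
```

```bash
python3 - <<'E'
from h import *
st();o=robot.get_obs();c=robot.camera("wrist");save(c,"w25.png",crop=(150,50,360,250),s=3.5);st()
import pickle;pickle.dump((c,o),open("l.pkl","wb"))
E
```

```text
t 25.77 pos [0.6302 0.0015 0.0331] ax 98.29 z [ 0.001  0.    -1.   ] F [ 0.82  0.41 -2.19] w 0.0352 q [-1.750e-01  7.830e-01  1.548e+00  1.000e-03  8.090e-01 -3.200e-01]
t 25.82 pos [0.6299 0.0017 0.0329] ax 98.31 z [ 0.001  0.    -1.   ] F [ 0.17 -0.1  -1.07] w 0.0353 q [-1.750e-01  7.830e-01  1.549e+00  1.000e-03  8.090e-01 -3.200e-01]
```

View pics/w25.png

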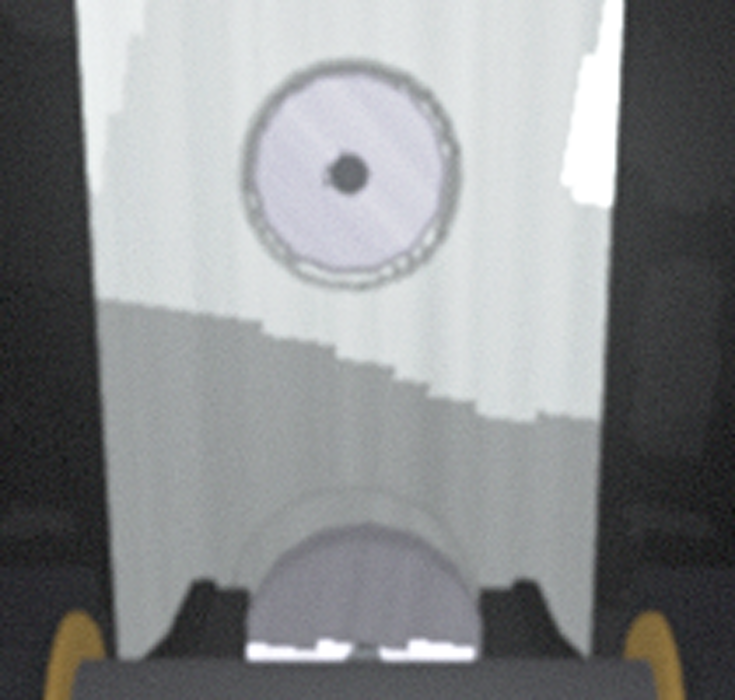

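```bash
cat > an.py <<'E'
from h import *
import pickle,sys
def an(L,R,top,bot,l,r,rr,drow,trow,Rp,Rd,rs):
    c,o=pickle.load(open("l.pkl","rb"));z=o["position"][2]
    f=lambda u,v:(150+u/3.5,50+v/3.5)
    a,b=tl(c,f(L,500),z-.02),tl(c,f(R,500),z-.02)
    t,bb=tl(c,f(350,top),z-.02),tl(c,f(350,bot),z-.02);lm,rm=tl(c,f(l,(top+bot)/2),z-.02),tl(c,f(r,(top+bot)/2),z-.02)
    print("pocket y from nest",(a[1]+b[1])/2,"from ring",(lm[1]+rm[1])/2,"width",b[1]-a[1],"ring dia",t[0]-bb[0],rm[1]-lm[1])
    print("pocket x from neighbour",(t[0]+bb[0])/2-70,"| own ring top",(tl(c,f(355,rs),z-.02)[0]-Rp) if rs else None)
    print("disc x from bottom rim",tl(c,f(364,drow),.006)[0]-Rd,"top rim",tl(c,f(364,trow),-.006)[0]-Rd)
E
python3 -c "
from an import *
an(109.5,599,58,290,241,462,0,522,540,20.5,19,487)"
```

```text
pocket y from nest -0.8099999999999987 from ring -1.1050000000000004 width 80.46000000000001 ring dia 34.169999999999995 33.79
pocket x from neighbour 0.15500000000000114 | own ring top 0.6900000000000013
disc x from bottom rim -1.7399999999999984 top rim -1.0599999999999987
```

Call:
send_rows(
  deltas=[
    {"tx":0.14,"ty":-0.15,"tz":0.45,"rx":0,"ry":0,"rz":0},
    {"tx":0.14,"ty":-0.15,"tz":0.45,"rx":0,"ry":0,"rz":0},
    {"tx":0.14,"ty":-0.15,"tz":0.45,"rx":0,"ry":0,"rz":0},
    {"tx":0.14,"ty":-0.15,"tz":0.45,"rx":0,"ry":0,"rz":0},
  ],
)

```text
time: 26.15
position: [0.6271, 0.0038, 0.027]
tool_rot: [0.654, 0.757, -0.0, -0.001]
ft_force: [-1.1, -1.0, -1.4]
grip_width: 0.0357
```

```bash
python3 - <<'E'
from h import *
st();o=robot.get_obs();c=robot.camera("wrist");save(c,"w26.png",crop=(150,50,360,250),s=3.5);st()
import pickle;pickle.dump((c,o),open("l.pkl","wb"))
E
```

```text
t 26.15 pos [0.6271 0.0038 0.027 ] ax 98.37 z [-0.002  0.001 -1.   ] F [-1.13 -0.98 -1.39] w 0.0357 q [-1.720e-01  7.900e-01  1.555e+00  1.000e-03  7.980e-01 -3.190e-01]
t 26.2 pos [0.6273 0.0038 0.0271] ax 98.37 z [-0.002  0.001 -1.   ] F [ 0.42  0.36 -1.92] w 0.0354 q [-1.720e-01  7.900e-01  1.555e+00  1.000e-03  7.980e-01 -3.190e-01]
```

View pics/w26.png

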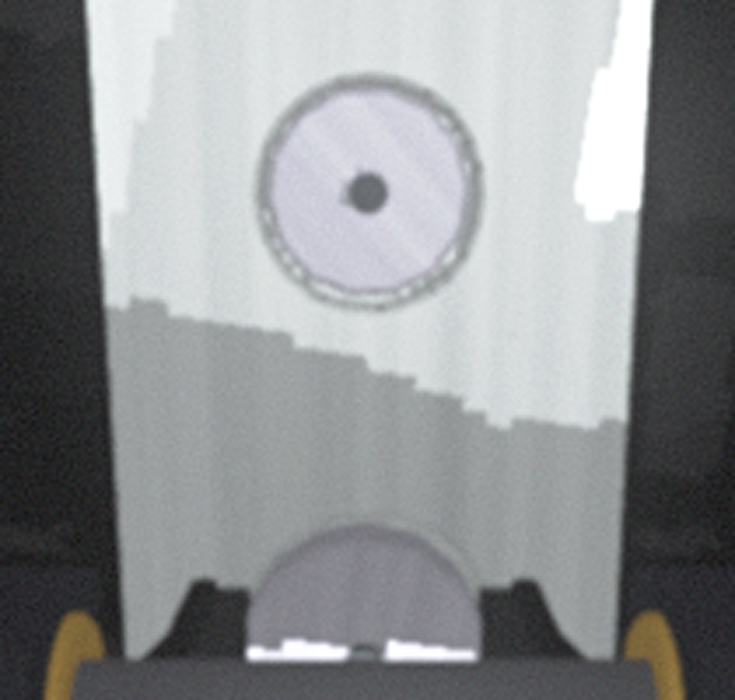

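```bash
python3 -c "
from an import *
an(117,624,73,312,256,485,0,522,540,20.5,19,517)"
```

```text
pocket y from nest 1.8099999999999987 from ring 1.755 width 80.47999999999999 ring dia 34.25999999999999 33.95
pocket x from neighbour -2.6700000000000017 | own ring top -2.710000000000001
disc x from bottom rim -1.7399999999999984 top rim -1.0599999999999987
```

Call:
send_rows(
  deltas=[
    {"tx":-0.14,"ty":0.1,"tz":0,"rx":0,"ry":0,"rz":0},
    {"tx":-0.14,"ty":0.1,"tz":0,"rx":0,"ry":0,"rz":0},
    {"tx":-0.14,"ty":0.1,"tz":0,"rx":0,"ry":0,"rz":0},
  ],
)

```text
time: 26.45
position: [0.6287, 0.0024, 0.0271]
tool_rot: [0.654, 0.757, -0.0, -0.001]
ft_force: [-0.3, 0.4, -1.4]
grip_width: 0.0354
```

```bash
python3 - <<'E'
from h import *
st();o=robot.get_obs();c=robot.camera("wrist");save(c,"w27.png",crop=(150,50,360,250),s=3.5);st()
import pickle;pickle.dump((c,o),open("l.pkl","wb"))
E
```

```text
t 26.45 pos [0.6287 0.0024 0.0271] ax 98.36 z [-0.001  0.001 -1.   ] F [-0.29  0.41 -1.35] w 0.0354 q [-1.740e-01  7.910e-01  1.552e+00  1.000e-03  8.000e-01 -3.200e-01]
t 26.5 pos [0.6286 0.0025 0.0271] ax 98.36 z [-0.001  0.001 -1.   ] F [ 0.23 -0.18 -1.82] w 0.0353 q [-1.740e-01  7.910e-01  1.552e+00  1.000e-03  8.000e-01 -3.200e-01]
```

View pics/w27.png

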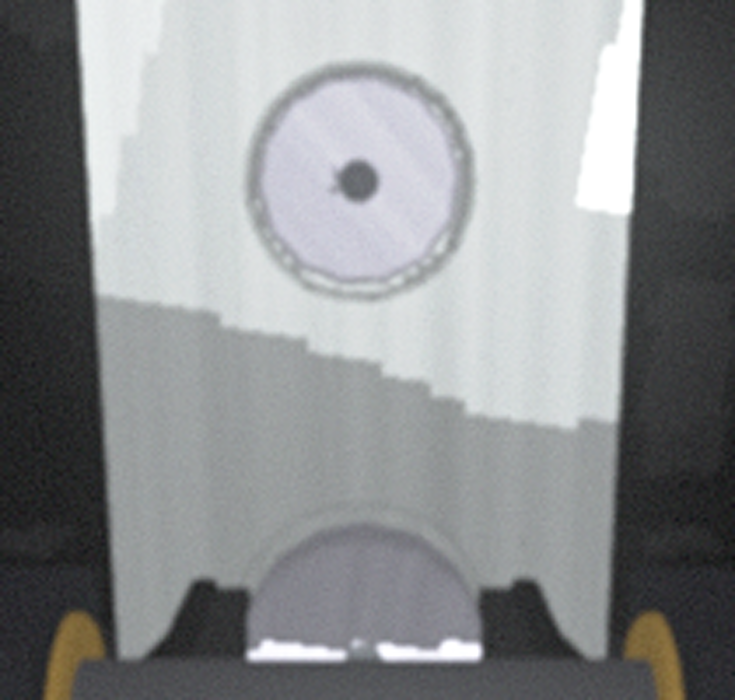

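Nest centre at col 361, disc at 364, gap even at the top. Lowering.

Call:
send_rows(
  deltas=[
    {"tx":0,"ty":-0.03,"tz":0.25,"rx":0,"ry":0,"rz":0},
    {"tx":0,"ty":-0.03,"tz":0.52,"rx":0,"ry":0,"rz":0},
    {"tx":0,"ty":-0.03,"tz":0.52,"rx":0,"ry":0,"rz":0},
    {"tx":0,"ty":-0.03,"tz":0.52,"rx":0,"ry":0,"rz":0},
  ],
)

```text
time: 26.83
position: [0.6278, 0.0025, 0.0215]
tool_rot: [0.654, 0.757, -0.0, -0.001]
ft_force: [0.1, -0.3, -1.3]
grip_width: 0.0356
```

```bash
python3 - <<'E'
from h import *
st();o=robot.get_obs();c=robot.camera("wrist");save(c,"w28.png",crop=(150,50,360,250),s=3.5);st()
E
```

```text
t 26.83 pos [0.6278 0.0025 0.0215] ax 98.36 z [-0.002  0.001 -1.   ] F [ 0.1  -0.26 -1.29] w 0.0356 q [-1.740e-01  7.990e-01  1.554e+00  1.000e-03  7.900e-01 -3.200e-01]
t 26.88 pos [0.628  0.0025 0.0216] ax 98.36 z [-0.002  0.001 -1.   ] F [ 0.    0.56 -1.32] w 0.0356 q [-1.740e-01  7.990e-01  1.554e+00  1.000e-03  7.900e-01 -3.200e-01]
```

View pics/w28.png

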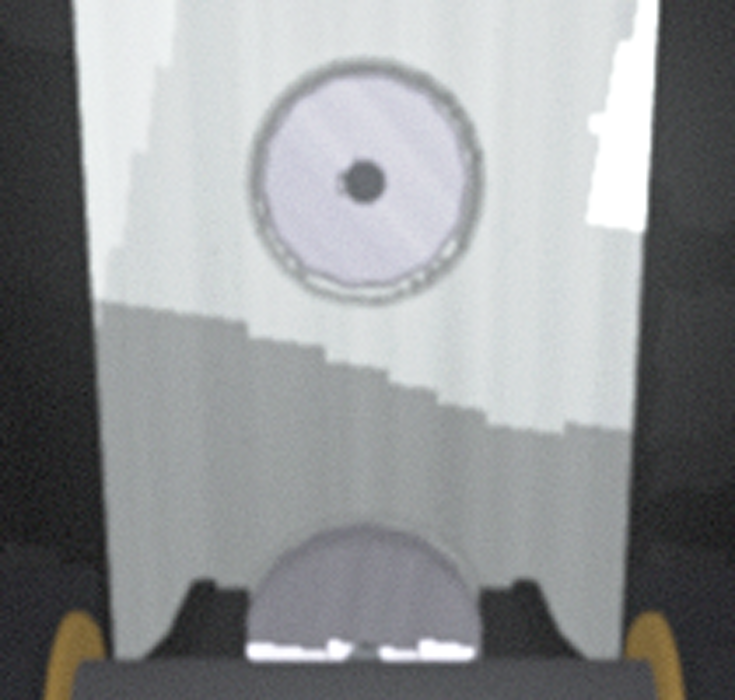

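The medium disc is in with no contact force. Release and retreat.

Call:
send_rows(
  deltas=[
    {"tx":0,"ty":0,"tz":0,"rx":0,"ry":0,"rz":0},
    {"tx":0,"ty":0,"tz":0,"rx":0,"ry":0,"rz":0},
    {"tx":0,"ty":0,"tz":0,"rx":0,"ry":0,"rz":0},
    {"tx":0,"ty":0,"tz":-1,"rx":0,"ry":0,"rz":0},
    {"tx":-1,"ty":0,"tz":-4,"rx":0,"ry":0,"rz":0},
  ],
  claw=7,
)

```text
time: 27.3
position: [0.6257, -0.0055, 0.0588]
tool_rot: [0.653, 0.757, -0.003, -0.005]
ft_force: [-0.2, -0.9, -0.5]
grip_width: 0.0607
```

Call:
send_rows(
  deltas=[
    {"tx":-6,"ty":0,"tz":-12,"rx":0,"ry":0,"rz":0},
    {"tx":-6,"ty":0,"tz":-12,"rx":0,"ry":0,"rz":0},
    {"tx":-6,"ty":0,"tz":-12,"rx":0,"ry":0,"rz":0},
    {"tx":-6,"ty":0,"tz":-12,"rx":0,"ry":0,"rz":0},
    {"tx":-6,"ty":0,"tz":-12,"rx":0,"ry":0,"rz":0},
  ],
)

```text
time: 27.72
position: [0.6416, -0.0692, 0.187]
tool_rot: [0.654, 0.756, 0.002, 0.004]
ft_force: [0.2, 0.4, 0.6]
grip_width: 0.0701
```

Call:
send_rows(
  deltas=[
    {"tx":-5,"ty":0,"tz":0,"rx":0,"ry":0,"rz":0},
    {"tx":-5,"ty":0,"tz":0,"rx":0,"ry":0,"rz":0},
    {"tx":-5,"ty":0,"tz":0,"rx":0,"ry":0,"rz":0},
    {"tx":-5,"ty":0,"tz":0,"rx":0,"ry":0,"rz":0},
  ],
)

```text
time: 28.05
position: [0.6444, -0.1156, 0.1799]
tool_rot: [0.654, 0.756, -0.001, -0.003]
ft_force: [0.5, -0.0, 0.3]
grip_width: 0.0698
```

```bash
python3 - <<'E'
from h import *
st();o=robot.get_obs();c=robot.camera("wrist");save(c,"w29.png",crop=(150,0,400,240),s=2.5)
P=(.628,.002);im=rect(c,o,P,.024,half=.11,ppm=2.7,ang=8.4);cv2.imwrite("pics/r8.png",im[:,:,::-1])
s=robot.camera("scene");save(s,"s3.png",crop=(160,140,440,280),s=2.8)
Pc=cloud(s)
for n,p in(("L",(.6383,-.0664)),("M",(.628,.0025)),("S",(.6177,.0708))):
    d=np.hypot(Pc[...,0]-p[0],Pc[...,1]-p[1]);print(n,np.median(Pc[d<.01][:,2]))
E
```

```text
t 28.05 pos [ 0.6444 -0.1156  0.1799] ax 98.3 z [-0.005  0.003 -1.   ] F [ 0.47 -0.01  0.27] w 0.0698 q [-3.480e-01  6.160e-01  1.390e+00  1.000e-03  1.142e+00 -4.940e-01]
L 0.024150420961744135
M 0.024203100930105192
S 0.02397701727375967
```

View pics/r8.png

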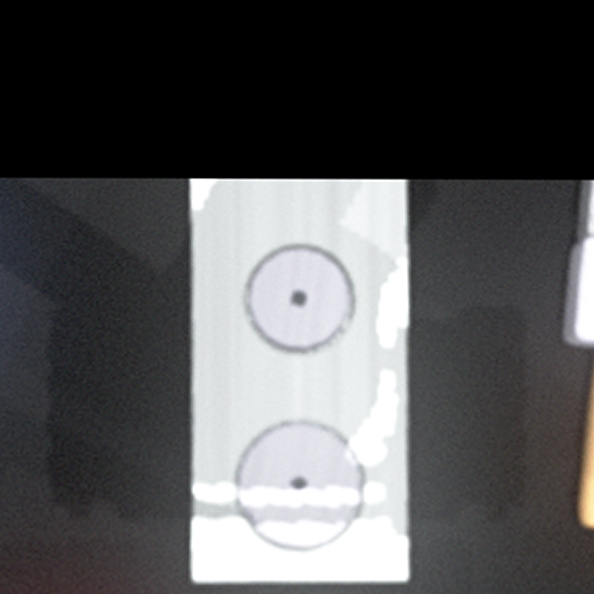

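View pics/s3.png

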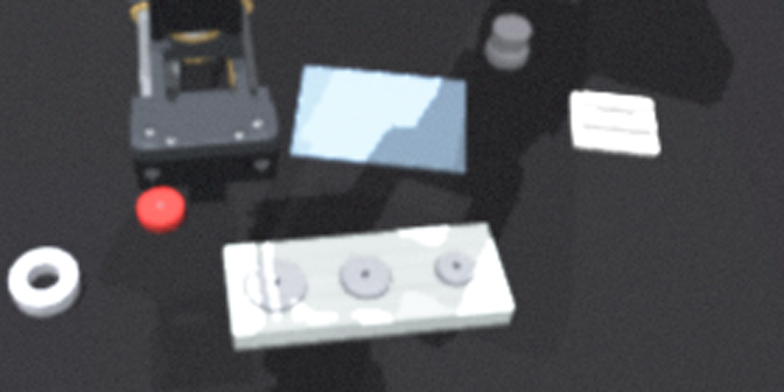

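All three disc tops read 24.0–24.2 mm against the expected 24 mm, they are concentric in their rings, and the bystanders in view have not moved. Handing in.

```bash
python3 - <<'E'
from rig import robot
print(robot.hand_in());print(robot.get_obs()["time"])
E
```

```text
the job is handed in; nothing more can be done
None
the job is handed in; nothing more can be done
```

All three discs are loaded in their own pockets and the job is handed in, at about 28 s of the 72 s allowed. No verdict came back.

- **Small disc:** picked up from the bench and lowered about 4 mm into its pocket before I let go.
- **Large disc:** taken from the stand by its rim and tilted 60°. I touched its edge to the rubber pad (about 4 N) and released it, and it settled flat. I then picked it up by its rim and loaded it.
- **Medium disc:** the plain steel one. The red look-alike was left alone.

**Last checks:**
- **Height:** the scene camera puts the disc tops at 24.0–24.2 mm. A disc fully home should read 24 mm.
- **Position:** the final wrist picture shows the large and medium discs centred in their pockets. The small disc was outside that picture; it looked centred in earlier wrist pictures and in place in the last scene picture.
- **Forces:** there was no contact force beyond the weight of the disc when lowering into any pocket.
- **Bystanders:** the ring gauge and loupe show no visible shift in the last scene picture. The vee block was hidden behind the gripper, and the brush and caliper were outside that crop. I kept well clear of all three and felt no contact.

**Checks that disagreed:**
- The first depth reading from the wrist camera was implausible (about 0.2 m), so I dropped it.
- Before each lowering, the position estimates disagreed with the close-up pictures by 1–3 mm. I corrected this from the picture each time.

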